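Discharge a counted bolt batch through the locked spring-return gate

ROBOT

A 6-joint arm with a two-finger parallel gripper is mounted at the origin on the work surface. World frame = base frame: x ahead of the robot, y to its left, z up, the work surface at z = 0. Lengths are in m, angles in degrees, forces in N, time in s.
With the tool pointing down it reaches from about 0.25 to 0.725 m from the base axis. Payload 9.7 kg.
Tool frame: the origin (TCP) lies between the finger pads; the fingertips stand 19 mm ahead of it and the grasp point (between the pads) is the TCP; x points along the fingers, y is the direction in which the jaws open and shut, and the axes are right-handed (so a half turn about x gives the same grasp; the last joint's range is limited). The gripper opens to 85 mm and grips with 20 to 120 N. Pads are 22 mm wide; open, the fingers measure 114 mm over their backs; the gripper's body (76 mm by 85 mm) begins 54 mm behind the grasp point. The pads swing forward as they close: fully open they stand 13 mm farther back than shut.
Start: joints at [64.859, 4.979, 10.078, 95.1, 0, 90], TCP at [0.234, 0.498, 0.25] pointing down, gripper open.
Joint ranges: [-179.16, 179.16], [-48.56, 103.87], [-65.8, 70.77], [-126.05, 130.52], [-82.76, 87.17], [-180, 180]. Speed limits (degrees/s): [127.2, 127.2, 147.25, 180, 180, 180].

INTERFACE

Orientations are given as [roll, pitch, yaw] about the fixed x, y, z axes, in that order (R = Rz(yaw) Ry(pitch) Rx(roll)).
In Python, from workcell import bot gives the robot as it stands. The module is installed in compiled form; this text tells all that it offers.
- The arm moves only by the shell command python3 -m handwheel 'ROWS' [FORCE]. ROWS is JSON, a list of rows, each a list of 7 numbers: the turn, a rotation vector about the tool's x, y, z in degrees, then the shift along the tool's x, y, z in m, then the closure, from -1 (fully open) to 1 (shut), so that 0 is half open. In form: [[ax, ay, az, dx, dy, dz, fingers], ...]. A call has 1 to 20 rows; each row is the pose to reach, as a shift and turn from the pose commanded when the call began, along the tool's axes at that moment; what a row does not reach only later rows make up. A row lasts 1/8 s, in which the tool goes at most 62.5 mm and 10.7 degrees, less where a joint would pass 70% of its speed; a pose out of reach is approached as far as the arm can. A call with a gripper value outside its range is refused whole. The fingers move at their own pace and stop on an object; FORCE is the grip in N (left out, the last holds). Time passes only in rows, so rows that repeat a pose let the fingers close. It gives the time, the measured TCP pose, the force and the opening at its end, in the units of the state.
- bot.get_obs(): the state, without advancing time (a new reading comes with each control period).
- bot.camera(name): name is "side" or "top"; returns a dict with "frame" (420x560x3 uint8, red, green, blue), "fx", "fy", "cx", "cy" (pixels), "k1" (the pictures are not rectified: a ray, as slopes to the right and down, at radius r is drawn at 1 + k1 r^2 times it, then the intrinsics apply), "R" (3x3) and "t" (3): a world point X has camera coordinates R X + t. Camera axes: x right, y down, z forward; pixel columns grow to the right and rows downward; lengths in m; the calibration is good to about 2 mm. A picture is of the moment at which its call begins. There is no depth.
- bot.job_done(): hands the job in, once; it reports no verdict.
Trained networks look in a picture, given as the dict that the camera call returned (one of the last four; its "shot" number tells which), for a name from the list of things; names that differ only in an ending like _2 or _b are one class to them, and where a whole thing is asked for, a point or a joint stands for the part that bears it (a point fixed in the world has none). Each returns a list of dicts, best first, with "conf" (0 to 1); they miss things now and then, are a little off and sometimes report something else, mostly with a low value. They report only what shows in the picture. A call takes as long as a camera call. They do not tell look-alikes from the thing itself.
- bot.look_for(name, picture): "bbox" ([left, top, width, height] as shares, 0 to 1, of the picture: columns of its width, rows of its height, round what is visible of it).
- bot.tip_of(name, picture): "centre" ([column, row] as shares, 0 to 1, of the picture: columns of its width, rows of its height: a listed point, or the origin of a listed thing).
The state is a dict: "time": time; "q": joint angles; "qd": joint speeds; "joint_efforts": joint torques, N m; "ee_pos": TCP position; "tcp_rot": TCP orientation; "wrist_force": force on the tool from outside, world axes, zero at the start; "torque": the same for the moment, N m; "opening": finger opening in m.
Only numpy, scipy, OpenCV 4.12 (cv2) and the standard library are available. Lean on these libraries where they do the work, as an engineer would, in place of code of your own. Each camera call takes 0.05 s, during which the arm holds its last target.

TASK

Discharge the counted batch: draw the lock pin out from beside the T-handle and hang it upright by its collar in the notch of the side bracket, then twist the T-handle clockwise until it bears on its travel stop, hold it there while the three bolts slide down into the tray, and let go so that it springs fully shut. Feel for the stop rather than forcing the handle: the clamp ring that sets the stop must not be forced round. Leave the red start button and the other things on the shelf alone.

Things in the scene. Friction and masses are not known exactly. Their poses are not given: they have to be found in the camera images.
- counter: bolt counter, fixed. Origin on the shelf under the chute's lower lip; x from tray to housing, y left, z up. Tray x -0.16 to 0.01; open chute, sloping 30 deg, up to the housing (x 0.19 to 0.35, y +-0.13, 0.255 high). A gate case over the chute carries a 115 x 151 mm steel plate parallel to the chute floor: tilted 30 deg, normal (-0.5, 0, 0.866) in this frame, with T-handle and lock pin
- gate_grip (a point): grip point of the black T-handle, on its turning axis in the bar's middle. x along the bar (100 mm long, 20 mm wide, 32 mm high), z out along the axis, which leans 30 deg from vertical towards the tray. Bar top 14 mm above this point, plate 42 mm below; under the bar a neck of 9 mm radius, nothing wider within 27 mm below. Turns with the handle; shut, the bar points up the slope
- gate (a joint): T-handle angle, rad: 0 = shut, grows turning clockwise seen from above. Return spring: 0.26 N m at 0, plus 0.26 N m per rad; springs shut in about 1 s when let go. Lifts the gate 34 mm per rad: bolts pass from about 0.85. It meets its travel stop somewhere from 1.0 to 1.35, set differently each time; the stop is inside the ring and cannot be seen. Blocked while the lock pin is in
- gate_stop: clamp ring round the foot of the T-handle's shaft, flat on the plate, 72 mm dia, 5.5 mm high: it carries the hidden travel stop. Only clamped: it slips round if the handle bears on the stop with over about 0.8 N m beyond the spring. Origin on the handle's axis at the plate's top face; its pose does not tell the stop's setting
- ring_ear (a point): point on the clamp ring's ear, 42 mm from the handle's axis, opposite the lock pin; it moves only if the ring slips
- lock_pin: steel lock pin, 98 mm long, right (-y) of the T-handle, 65 mm from its axis. Origin on its axis under the collar, z towards the head. Shank 10 mm dia, 51 mm below the origin; collar 30 mm dia, z 0 to 5 mm; round head 22 mm dia, z 5 to 47 mm. Stands loosely in 12 mm bores through the handle's lug and the plate, tilted 30 deg with them, collar on the lug
- bore (a point): mouth of the fixed bore on the plate's top face, 14 mm below the pin's collar; the bore runs along the plate's normal (see counter). The pin is clear of lug and bore when drawn 55 mm
- notch (a point): parking notch in a level steel fork right (-y) of the chute: point on the fork's top face on the notch's centre line, 4 mm short of where a 10 mm pin bottoms. Notch 14 mm wide, its flared mouth 37 mm from this point towards the tray end (-x). Fork 6 mm thick, top 135 mm above the shelf, free above and below. Axes as counter. A parked pin stands upright, collar on the fork
- tray (a point): centre of the output tray's floor, 4 mm above the shelf; axes as counter. Inside 162 mm (x) by 142 mm (y), walls to 48 mm above the shelf; the chute ends over its rear edge
- bolt1: stainless hex bolt of the counted batch, 100 mm long (head 24 mm across flats, shank 16 mm dia); origin at mid-length, x from head to thread end. Lies in the chute, head against the gate; slides down by itself when the gate is up (right one of three, seen from the tray)
- bolt2: stainless hex bolt of the counted batch, 100 mm long (head 24 mm across flats, shank 16 mm dia); origin at mid-length, x from head to thread end. Lies in the chute, head against the gate; slides down by itself when the gate is up (middle one)
- bolt3: stainless hex bolt of the counted batch, 100 mm long (head 24 mm across flats, shank 16 mm dia); origin at mid-length, x from head to thread end. Lies in the chute, head against the gate; slides down by itself when the gate is up (left one)
- start_button (a joint): travel of the large red start button (44 mm dia) on the front of the housing, m: 0 = out, 0.006 = pressed. Not needed
- elbow: bystander: silver 90 deg elbow fitting, about 70 x 82 x 52 mm, loose, origin under its bend
- gasket: bystander: flat copper gasket ring, 96 mm dia, 5 mm thick, loose
- flange_cap: bystander: yellow plastic flange cap, 100 mm dia, 28 mm high, loose
- spanner: bystander: steel spanner, 170 mm long, loose, lying beyond the bracket
- spare_bolt: bystander: a stray bolt like those of the batch, lying on the shelf left of the tray
- solvent: bystander: bottle, 66 mm dia, 190 mm high, loose, beyond the bracket beside the housing
There are look-alikes about, which are no part of the job. Leave any blue or pink look-alike of the bolt3 alone.

How it is judged (in metres and radians):
On the way, in this order (a step that is already met when the one before it is completed fails the run):
1. the lock pin hangs upright by its collar in the bracket's notch, let go (horizontal distance between lock_pin and notch below 0.012 m and z of lock_pin in the frame of notch between -0.004 and 0.006 m and angle between lock_pin's own z axis and vertical below 0.15 rad and contact force between lock_pin and the fingers below 0.1 N), for 0.3 s.
2. the T-handle, turned clockwise, bears on its travel stop (value of joint gate above 0.9 rad and contact force between gate_stop and anything else above 3 N), for 0.3 s.
At the end, for the whole second after the job is handed in: All three bolts lie at rest in the output tray (centres within its walls, below 45 mm above its floor); the T-handle has sprung shut (within 0.06 rad); the lock pin hangs at rest in the notch: its origin within 12 mm of the notch point sideways, -4 to +6 mm in height, upright within 0.15 rad (horizontal distance between lock_pin and notch below 0.012 m and z of lock_pin in the frame of notch between -0.004 and 0.006 m and angle between lock_pin's own z axis and vertical below 0.15 rad and x of bolt1 in the frame of tray between -0.085 and 0.085 m and y of bolt1 in the frame of tray between -0.075 and 0.075 m and z of each of bolt1, bolt2, bolt3 in the frame of tray below 0.045 m and linear speed of each of bolt1, bolt2, bolt3, lock_pin below 0.03 m/s and x of bolt2 in the frame of tray between -0.085 and 0.085 m and y of bolt2 in the frame of tray between -0.075 and 0.075 m and x of bolt3 in the frame of tray between -0.085 and 0.085 m and y of bolt3 in the frame of tray between -0.075 and 0.075 m and value of joint gate between -0.06 and 0.06 rad); the robot touches nothing.
It fails at once if the clamp ring that sets the travel stop is forced round by more than 4 mm (distance of ring_ear from where it was at the start of the episode above 0.004 m).
It fails at once if the red start button is pressed (value of joint start_button above 0.003 m).
It fails at once if another thing on the shelf is moved by more than 30 mm (distance of any of elbow, gasket, flange_cap, spanner, spare_bolt, solvent from where it was at the start of the episode above 0.03 m).
It also fails if it takes over 72 s, if anything falls off the work surface, if the arm or the gripper's body presses on something with over 40 N, if the wrist force passes 120 N, or if a joint passes its speed limit or range.

## Working session

There is one attempt and no reset: what is moved stays moved. The work goes in short steps, Python scripts to look and compute and a shell command to move; the robot and the scene stay as the last step left them, time stands still between calls to the robot, and variables do not carry over. Pictures are saved under pics/ and viewed, and the job is handed in when it is done.

```bash
mkdir -p pics; cat > h.py <<'E'
import numpy as np, cv2
from workcell import bot
from scipy.spatial.transform import Rotation as Ro
def save(p,n): cv2.imwrite('pics/'+n+'.png',p['frame'][:,:,::-1])
def proj(p,X):
    c=np.array(p['R'])@np.array(X,float)+np.array(p['t']); s=c[:2]/c[2]; s=s*(1+p['k1']*(s@s))
    return np.array([s[0]*p['fx']+p['cx'],s[1]*p['fy']+p['cy']])
def ray(p,uv):
    K=np.array([[p['fx'],0,p['cx']],[0,p['fy'],p['cy']],[0,0,1]],float)
    s=cv2.undistortPoints(np.array([[uv]],float),K,np.array([p['k1'],0,0,0.]))[0,0]
    R=np.array(p['R']);o=-R.T@np.array(p['t']);d=R.T@np.array([s[0],s[1],1]);return o,d/np.linalg.norm(d)
def atz(p,uv,z):
    o,d=ray(p,uv);return o+d*(z-o[2])/d[2]
def tri(p,a,q,b):
    o,d=ray(p,a);e,f=ray(q,b)
    A=np.array([d,-f]).T;s=np.linalg.lstsq(A,e-o,rcond=None)[0]
    return (o+d*s[0]+e+f*s[1])/2,np.linalg.norm(o+d*s[0]-e-f*s[1])
def px(r): return np.array(r['centre'])*[560,420]
E
python3 - <<'E'
from h import *
print(bot.get_obs())
P={n:bot.camera(n) for n in('side','top')}
for n,p in P.items():
    save(p,n+'0');print(n,p['R'],p['t'],p['fx'],p['k1'])
    for k in['counter','gate_grip','gate_stop','ring_ear','lock_pin','bore','notch','tray','bolt1','start_button']:
        print(n,k,[(px(r).round(1).tolist(),round(r['conf'],2)) for r in bot.tip_of(k,p)][:4])
E
```

```text
{'time': 0.0, 'q': array([ 6.48576449e+01,  5.00880952e+00,  1.00352233e+01,  9.50989078e+01,
       -8.31588323e-05,  8.99991931e+01]), 'qd': array([-0.01299926, -0.03074315, -0.04232706,  0.10502726,  0.04839755,
        0.03723666]), 'joint_efforts': array([-2.90252494e-03, -5.20387995e+01,  4.64804614e+01,  1.61664840e-02,
       -1.12237722e-04,  3.47154625e-06]), 'ee_pos': array([0.23359375, 0.49771024, 0.24961192]), 'tcp_rot': array([ -89.93508224,   89.92750594, -115.07663042]), 'wrist_force': array([-0.18849113,  0.4326523 , -0.62559853]), 'torque': array([ 0.0206359 , -0.00913596, -0.02267641]), 'opening': 0.08540305206566125}
side [[-0.82660384 -0.56276027 -0.00519333]
 [-0.27845403  0.41698834 -0.86520754]
 [ 0.48906999 -0.71373777 -0.50138702]] [0.51816075 0.21846135 0.96848183] 409.76070192658767 -0.09162365700571434
side counter [([289.7, 256.0], 0.62)]
side gate_grip [([288.1, 187.4], 0.77)]
side gate_stop [([283.1, 198.9], 0.51)]
side ring_ear [([273.8, 198.3], 0.47)]
side lock_pin []
side bore []
side notch []
side tray []
side bolt1 [([221.3, 372.6], 0.86), ([299.5, 360.5], 0.83), ([353.8, 320.4], 0.61), ([255.4, 198.3], 0.56)]Traceback (most recent call last):
  File "<stdin>", line 7, in <module>
ValueError: it knows: bolt, bore, counter, elbow, flange_cap, gasket, gate_grip, gate_stop, lock_pin, notch, ring_ear, solvent, spanner, spare_bolt, tray
```

```bash
python3 - <<'E'
from h import *
P={n:bot.camera(n) for n in('side','top')}
for n,p in P.items():
    save(p,n+'1');print(n,np.array(p['t']).round(3),(-np.array(p['R']).T@p['t']).round(3))
    cv2.imwrite(f'pics/{n}1b.png',cv2.resize(p['frame'][:,:,::-1],(800,600),interpolation=cv2.INTER_CUBIC))
    for k in['counter','gate_grip','gate_stop','ring_ear','lock_pin','bore','notch','tray','bolt1']:
        print(n,k,[(px(r).round(1).tolist(),round(r['conf'],2)) for r in bot.tip_of(k,p)][:5])
E
```

```text
side [0.518 0.218 0.968] [0.015 0.892 0.677]
side counter [([291.1, 259.8], 0.92)]
side gate_grip [([288.2, 184.2], 0.49), ([292.6, 260.1], 0.26)]
side gate_stop [([284.6, 198.7], 0.73)]
side ring_ear [([274.9, 203.0], 0.62)]
side lock_pin [([251.4, 308.4], 0.52)]
side bore []
side notch []
side tray [([250.6, 206.3], 0.44)]
side bolt1 [([356.2, 320.4], 0.75), ([217.8, 373.1], 0.75), ([294.6, 359.8], 0.65), ([257.5, 196.9], 0.62), ([253.2, 202.9], 0.55)]
top [0.143 0.543 0.992] [0.354 0.135 1.075]
top counter [([280.3, 223.3], 0.85)]
top gate_grip [([286.0, 208.8], 0.66)]
top gate_stop [([283.2, 197.1], 0.85), ([381.1, 184.7], 0.41), ([306.2, 197.8], 0.2)]
top ring_ear [([262.0, 204.9], 0.79), ([381.7, 188.4], 0.39)]
top lock_pin [([307.8, 196.6], 0.69)]
top bore [([310.3, 196.8], 0.85)]
top notch [([357.8, 197.9], 0.93), ([265.4, 171.7], 0.32)]
top tray [([379.8, 185.9], 0.68), ([287.1, 250.6], 0.63), ([362.6, 256.3], 0.24)]
top bolt1 [([165.8, 301.8], 0.84), ([269.5, 172.4], 0.8), ([290.6, 166.9], 0.7), ([395.7, 120.6], 0.55), ([134.6, 256.7], 0.5)]
```

View pics/side1b.png

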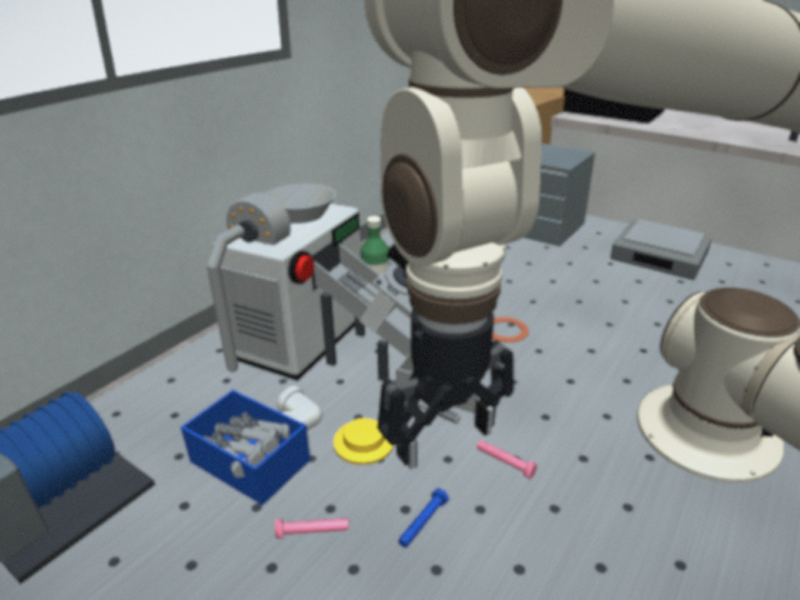

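View pics/top1b.png

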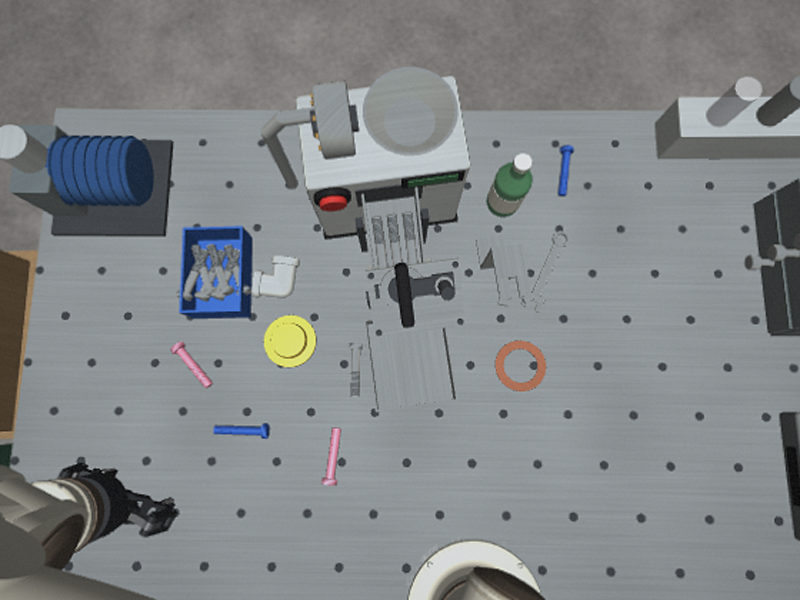

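```bash
python3 - <<'E'
from h import *
o=bot.get_obs();print(Ro.from_euler('xyz',o['tcp_rot'],degrees=True).as_matrix().round(3))
p=bot.camera('top')
for uv,z in [((280,223),0),((310,197),.15),((358,198),.135),((287,250),.004),((286,209),.2),((310,80),.255),((405,350),0)]: print(uv,atz(p,uv,z).round(3))
f=p['frame'][120:300,230:420,::-1];cv2.imwrite('pics/topcrop.png',cv2.resize(f,None,fx=4,fy=4*.8,interpolation=cv2.INTER_CUBIC))
E
```

```text
[[-0.     0.425  0.905]
 [ 0.     0.905 -0.425]
 [-1.     0.    -0.   ]]
(280, 223) [0.516 0.132 0.   ]
(310, 197) [0.557 0.061 0.15 ]
(358, 198) [ 0.559 -0.057  0.135]
(287, 250) [0.442 0.113 0.004]
(286, 209) [0.518 0.119 0.2  ]
(310, 80) [0.803 0.067 0.255]
(405, 350) [ 0.187 -0.192  0.   ]
```

View pics/topcrop.png

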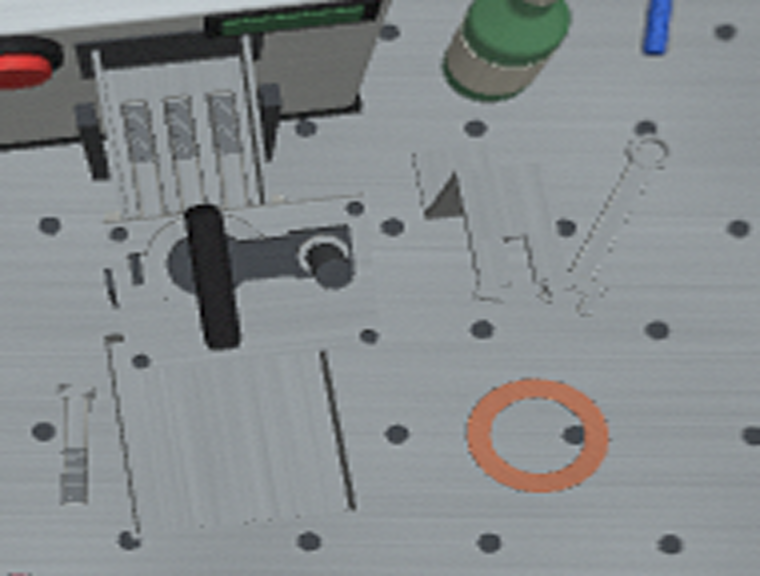

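```bash
python3 -m handwheel '[[0,0,0,-0.06,0,0,-1],[0,0,0,-0.12,0,0,-1],[0,0,0,-0.17,0,0,-1],[8,0,0,-0.17,-0.05,0.03,-1],[16,0,0,-0.17,-0.10,0.06,-1],[24,0,0,-0.17,-0.15,0.09,-1],[32,0,0,-0.17,-0.20,0.12,-1],[40,0,0,-0.17,-0.25,0.15,-1],[48,0,0,-0.17,-0.30,0.18,-1],[56,0,0,-0.17,-0.35,0.21,-1],[64,0,0,-0.17,-0.40,0.24,-1],[72,0,0,-0.17,-0.45,0.27,-1],[80,0,0,-0.17,-0.50,0.30,-1],[88,0,0,-0.17,-0.55,0.33,-1],[96,0,0,-0.17,-0.60,0.35,-1],[96,0,0,-0.17,-0.60,0.35,-1],[96,0,0,-0.17,-0.60,0.35,-1]]'
python3 - <<'E'
from h import *
print(bot.get_obs()['q'])
P={n:bot.camera(n) for n in('side','top')}
for n,p in P.items():
    save(p,n+'2')
    cv2.imwrite(f'pics/{n}2b.png',cv2.resize(p['frame'][:,:,::-1],(800,600),interpolation=cv2.INTER_CUBIC))
    for k in['counter','gate_grip','gate_stop','ring_ear','lock_pin','bore','notch','tray']:
        print(n,k,[(px(r).round(1).tolist(),round(r['conf'],2)) for r in bot.tip_of(k,p)][:5])
f=P['side']['frame'][130:300,190:340,::-1];cv2.imwrite('pics/sidecrop.png',cv2.resize(f,None,fx=3.5,fy=3.5,interpolation=cv2.INTER_CUBIC))
E
```

```text
time: 3.72
ee_pos: [0.2954, -0.1938, 0.4204]
tcp_rot: [-161.8, 90.0, 77.0]
wrist_force: [-0.7, 1.3, -0.2]
opening: 0.0853
[-3.32790776e+01 -1.32127712e+01  1.30219229e+01  1.16239931e+02
  1.41597192e-02  8.78707769e+01]
side counter [([293.2, 255.8], 0.67), ([252.2, 207.6], 0.26)]
side gate_grip [([291.1, 185.8], 0.84), ([252.8, 307.8], 0.74)]
side gate_stop [([280.0, 197.9], 0.72)]
side ring_ear [([276.8, 200.9], 0.61), ([352.9, 232.4], 0.43)]
side lock_pin [([295.9, 181.6], 0.66)]
side bore [([295.2, 186.4], 0.85), ([302.3, 289.0], 0.33)]
side notch [([314.7, 186.6], 0.73)]
side tray [([315.9, 264.5], 0.6)]
top counter [([283.3, 224.6], 0.95)]
top gate_grip [([286.5, 207.8], 0.84)]
top gate_stop [([197.9, 199.2], 0.59), ([281.2, 196.7], 0.53)]
top ring_ear [([261.8, 205.6], 0.7)]
top lock_pin [([309.0, 197.3], 0.56)]
top bore [([309.4, 196.1], 0.97)]
top notch [([358.7, 200.7], 0.82)]
top tray [([286.7, 251.6], 0.76), ([275.7, 170.6], 0.23)]
```

View pics/side2b.png

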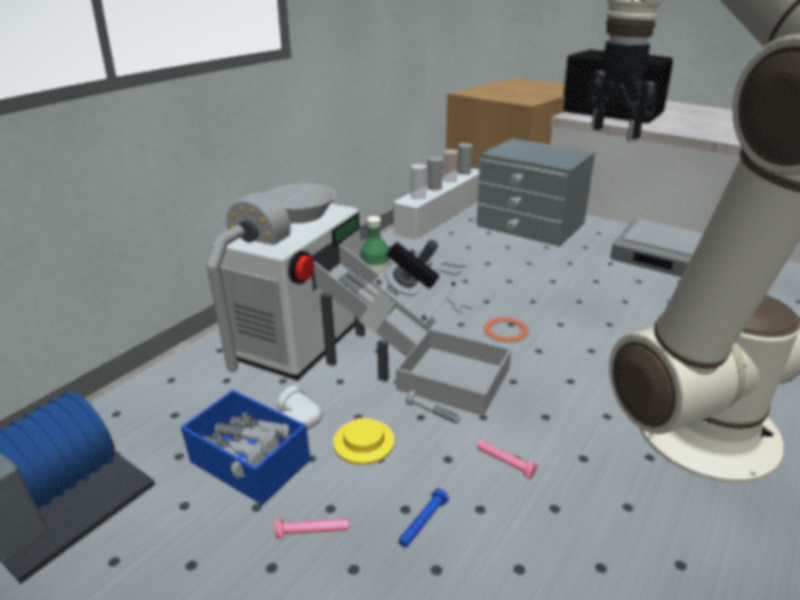

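View pics/sidecrop.png

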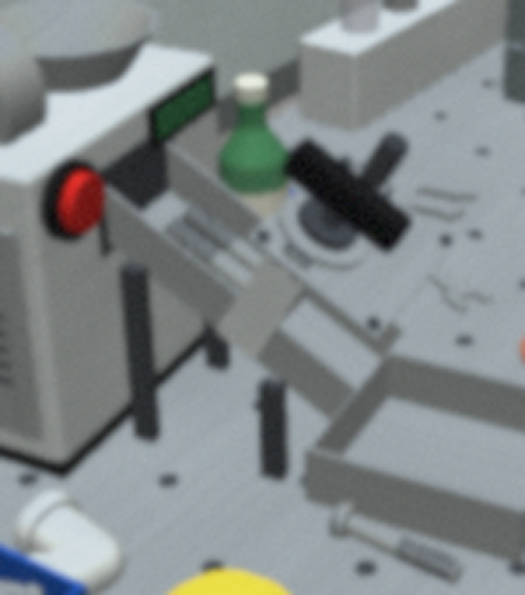

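```bash
cat > fit.py <<'E'
from h import *
from scipy.optimize import least_squares
names=['counter','gate_grip','gate_stop','ring_ear','lock_pin','bore','notch','tray']
obs=[]
def pts(v):
    x,y,th,xa,ya,za,xn,yn=v
    n=np.array([-.5,0,.866]);A=np.array([xa,ya,za])
    L=dict(counter=[0,0,0],gate_grip=A+.042*n,gate_stop=A,ring_ear=A+[0,.042,0]+.003*n,bore=A-[0,.065,0],lock_pin=A-[0,.065,0]+.014*n,notch=[xn,yn,.135],tray=[-.075,0,.004])
    Rz=Ro.from_euler('z',th).as_matrix()
    return {k:Rz@np.array(q,float)+[x,y,0] for k,q in L.items()}
for i in range(3):
    for n in('side','top'):
        p=bot.camera(n)
        for k in names:
            for r in bot.tip_of(k,p)[:2]:
                if r['conf']>.3: obs.append((n,p,k,px(r)))
def res(v):
    P=pts(v);return np.concatenate([proj(p,P[k])-u for n,p,k,u in obs])
v0=[.516,.132,.1,.07,0,.15,.06,-.18]
s=least_squares(res,v0,loss='cauchy',f_scale=1.5)
print(s.x.round(4))
P=pts(s.x)
for k in names:print(k,P[k].round(4))
import collections
for n in('side','top'):
    for k in names:
        d=[u-proj(p,P[k]) for m,p,j,u in obs if m==n and j==k]
        print(n,k,np.round(d,1).tolist())
np.save('v.npy',s.x)
for n in('side','top'):
    p=[o for o in obs if o[0]==n][-1][1];f=p['frame'][:,:,::-1].copy();f=cv2.resize(f,None,fx=4,fy=4,interpolation=cv2.INTER_CUBIC)
    for k in names:
        u=(proj(p,P[k])+.5)*4;cv2.drawMarker(f,tuple(int(a) for a in u),(0,0,255),0,12,1)
    a=(520,920,600,800) if n=='side' else (560,960,560,760)
    f=f[a[0]:a[0]+600,a[2]:a[2]+800] if n=='side' else f[600:1160,900:1640]
    cv2.imwrite(f'pics/fit_{n}.png',f[:600,:800])
E
python3 fit.py
```

```text
[ 0.5084  0.1279  0.1623  0.0316 -0.0034  0.1844  0.0138 -0.1904]
counter [0.5084 0.1279 0.    ]
gate_grip [0.5194 0.1263 0.2208]
gate_stop [0.5401 0.1296 0.1844]
ring_ear [0.5318 0.1709 0.187 ]
lock_pin [0.5437 0.0644 0.1966]
bore [0.5506 0.0655 0.1844]
notch [ 0.5527 -0.0577  0.135 ]
tray [0.4344 0.1158 0.004 ]
side counter [[-0.4, 0.5], [1.1, -2.3], [-0.9, 1.0]]
side gate_grip [[-0.6, -2.9], [-1.8, 0.8], [-1.9, 2.1]]
side gate_stop [[15.2, -13.5], [0.9, -3.2], [1.5, -0.6], [0.6, 1.1], [11.8, -15.3]]
side ring_ear [[16.5, 56.5], [0.7, -4.0], [35.2, 4.9], [4.3, -3.3], [2.8, -4.0]]
side lock_pin [[1.0, 0.5], [0.4, -0.8], [-19.6, 18.1], [-84.9, 113.2]]
side bore [[12.7, 100.1], [-4.2, 0.9], [4.3, 0.1], [1.4, 1.3]]
side notch [[-0.0, -2.0], [-0.2, -1.0], [-38.3, 16.6], [0.7, -0.8]]
side tray [[-2.2, -0.3], [0.3, -0.3], [-32.7, -67.2], [-2.7, 0.4]]
top counter [[0.1, 1.2], [2.0, 3.4], [3.2, -0.1], [-0.4, -28.6]]
top gate_grip [[2.5, -0.1], [-34.2, 53.0], [0.4, -2.8], [0.1, -2.2]]
top gate_stop [[-0.2, -1.9], [-1.2, 25.5], [-1.2, -3.4], [0.3, -3.0]]
top ring_ear [[0.8, 0.3], [-15.9, 55.5], [1.7, 1.3], [0.4, -0.5]]
top lock_pin [[-2.5, 1.3], [-1.0, -2.1], [-4.2, -0.4], [-46.5, -25.2], [-1.8, -0.4]]
top bore [[-1.2, 0.1], [-1.6, -0.4], [1.3, 1.6]]
top notch [[-1.0, -0.9], [-79.4, 26.6], [1.6, 1.2], [-1.2, -0.1], [-77.0, 25.7]]
top tray [[-0.4, -1.0], [-0.4, 1.4], [21.6, -54.7], [0.6, 0.1]]
```

View pics/fit_side.png

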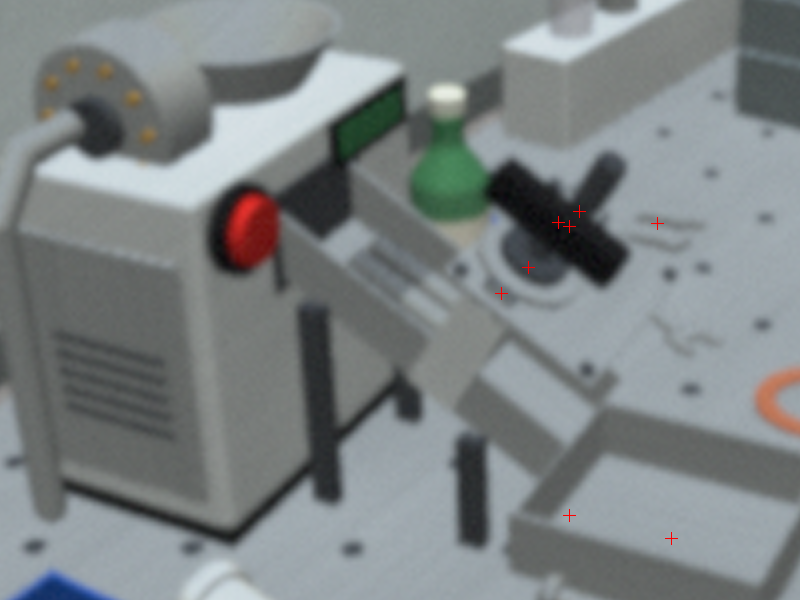

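View pics/fit_top.png

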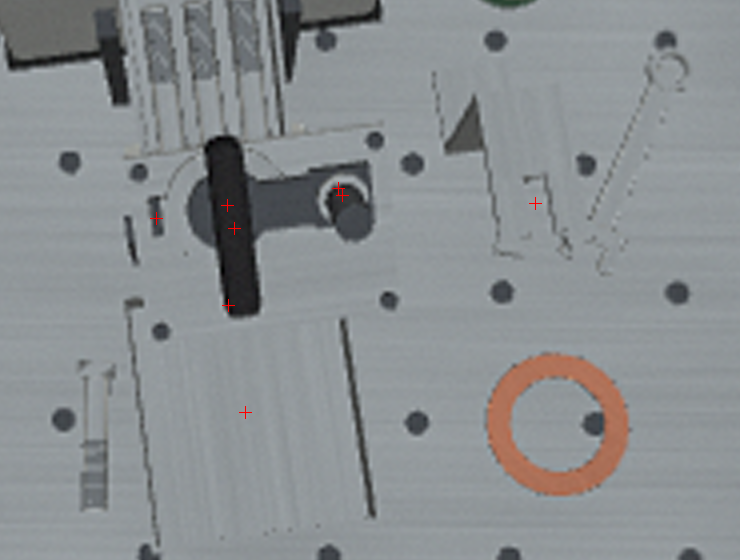

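```bash
cat > ov.py <<'E'
from h import *
def overlay(p,v,box,out,sc=4):
    x,y,th,xa,ya,za,xn,yn=v
    Rz=Ro.from_euler('z',th).as_matrix();W=lambda q:Rz@np.array(q,float)+[x,y,0]
    f=cv2.resize(p['frame'][:,:,::-1],None,fx=sc,fy=sc,interpolation=cv2.INTER_CUBIC)
    def pl(Q,c):
        U=np.array([(proj(p,W(q))+.5)*sc for q in Q]).round().astype(np.int32);cv2.polylines(f,[U],False,c,1)
    n=np.array([-.5,0,.866]);s=np.array([.866,0,.5]);e=np.array([0,1,0]);A=np.array([xa,ya,za]);B=A-.065*e
    pl([[-.156,-.071,.048],[-.156,.071,.048],[.006,.071,.048],[.006,-.071,.048],[-.156,-.071,.048]],(0,0,255))
    t=np.linspace(0,6.3,30)
    for c,r in((B+.014*n,.015),(B+.061*n,.011),(B+.019*n,.011),(A+.0055*n,.036)):
        pl([c+r*(np.cos(a)*s+np.sin(a)*e) for a in t],(0,0,255))
    G=A+.056*n
    pl([G+a*s+b*e for a,b in((.05,.01),(.05,-.01),(-.05,-.01),(-.05,.01),(.05,.01))],(0,255,0))
    N=np.array([xn,yn,.135])
    pl([N+[-.03,.007,0],N+[.004,.007,0],N+[.011,0,0],N+[.004,-.007,0],N+[-.03,-.007,0]],(255,0,0))
    l,tt,w,h=[int(k*sc) for k in box];cv2.imwrite(out,f[tt:tt+h,l:l+w])
E
python3 - <<'E'
from ov import *
v=np.load('v.npy');p=bot.camera('top');q=bot.camera('side')
overlay(p,v,(225,150,190,150),'pics/ovt.png');overlay(q,v,(240,150,130,150),'pics/ovs.png')
E
```

```text
(no output)
```

View pics/ovt.png

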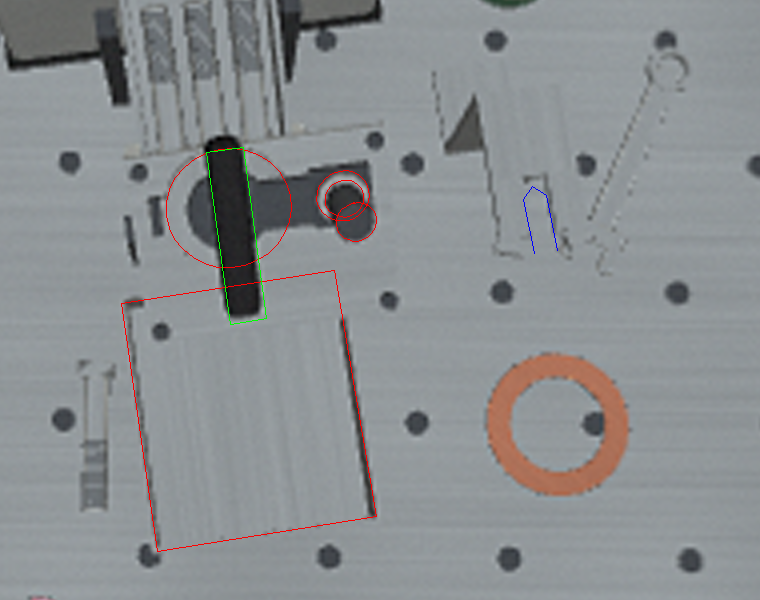

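View pics/ovs.png

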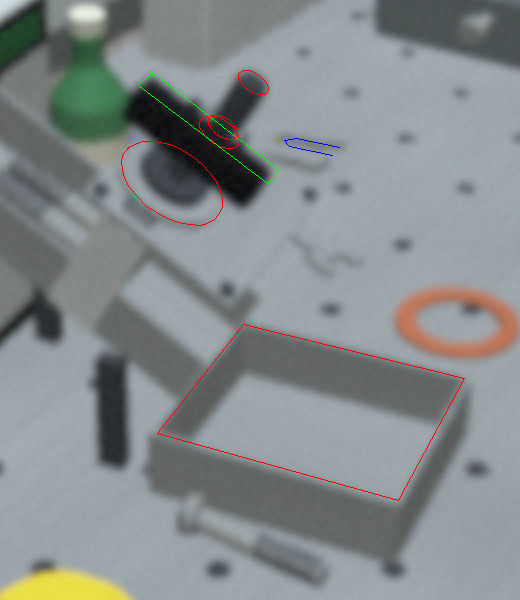

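```bash
python3 - <<'E'
from h import *
a=0
P=[bot.camera('top') for i in range(4)];Q=[bot.camera('side') for i in range(4)]
def crop(S,l,t,w,h,n):
    f=np.mean([s['frame'][:,:,::-1] for s in S],0)[t:t+h,l:l+w].astype(np.uint8)
    f=cv2.resize(f,None,fx=10,fy=10,interpolation=cv2.INTER_CUBIC)
    for i in range(0,w,10):
        cv2.putText(f,str(l+i),(i*10,10),0,.4,(0,0,255),1);cv2.line(f,(i*10,0),(i*10,h*10),(0,0,200),1)
    for i in range(0,h,10):
        cv2.putText(f,str(t+i),(0,i*10+10),0,.4,(0,0,255),1);cv2.line(f,(0,i*10),(w*10,i*10),(0,0,200),1)
    cv2.imwrite('pics/'+n,f)
crop(P,262,178,65,55,'z1.png');crop(P,340,180,40,45,'z2.png');crop(Q,265,165,75,50,'z3.png');crop(Q,275,225,85,60,'z4.png')
E
```

```text
(no output)
```

View pics/z1.png

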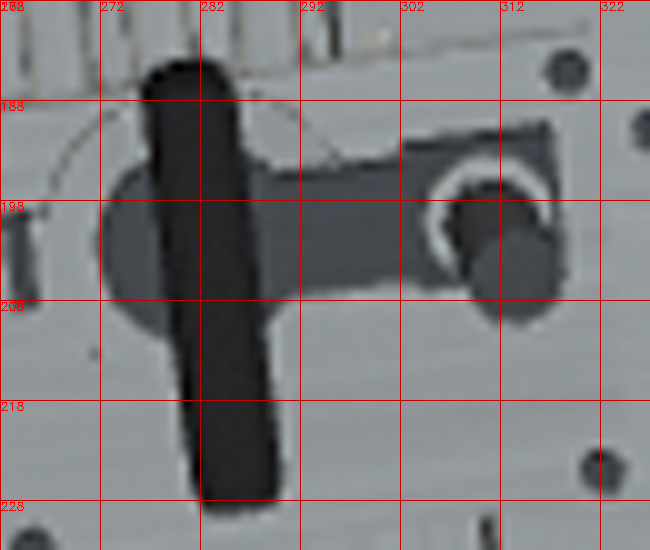

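View pics/z2.png

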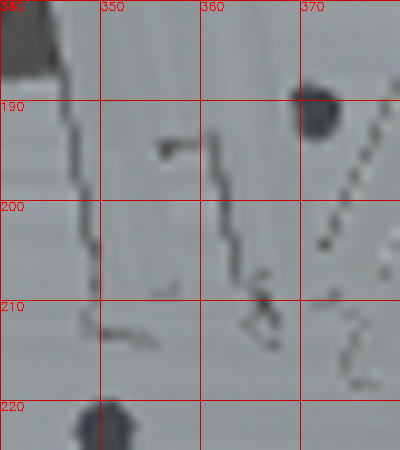

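View pics/z3.png

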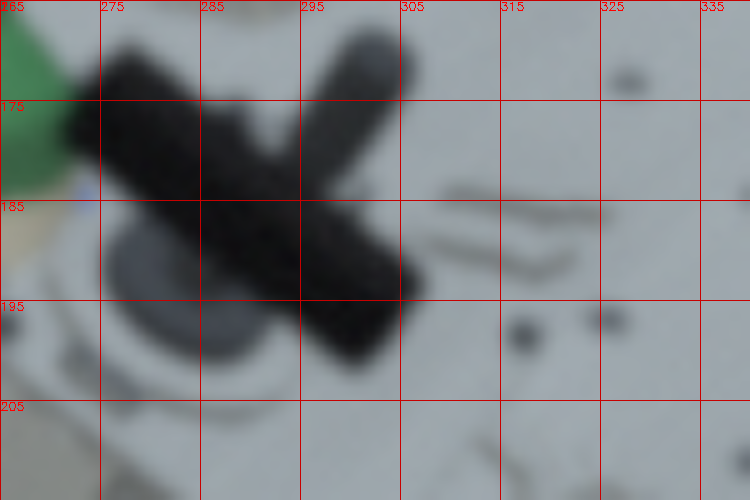

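View pics/z4.png

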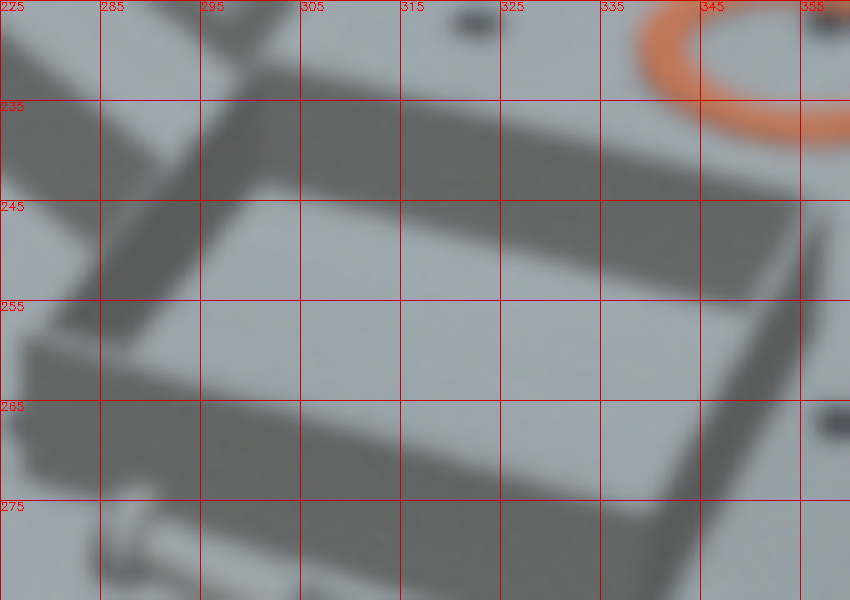

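```bash
cat > plan.py <<'E'
from h import *
v=np.load('v.npy');x,y,th,xa,ya,za,xn,yn=v
Rz=Ro.from_euler('z',th).as_matrix();W=lambda q:Rz@np.array(q,float)+[x,y,0]
n=Rz@[-.5,0,.866];ex,ey=Rz[:,0],Rz[:,1]
A=W([xa,ya,za]);B=W([xa,ya-.065,za]);LP=B+.014*n;GG=A+.042*n
Rt=np.array([-n,ey,np.cross(-n,ey)]).T   # tilted tool
Rv=np.array([[0,0,-1],ey,np.cross([0,0,-1],ey)]).T # vertical
def cmd(pos,R,o=None):
    o=o or bot.get_obs();R0=Ro.from_euler('xyz',o['tcp_rot'],degrees=True).as_matrix();p0=np.array(o['ee_pos'])
    rv=Ro.from_matrix(R0.T@R).as_rotvec(degrees=True);return rv.round(2),(R0.T@(np.array(pos)-p0)).round(4)
E
python3 - <<'E'
from plan import *
p=bot.camera('top');N=atz(p,(358.4,198.3),.135);print('N',N,W([xn,yn,.135]));np.save('N.npy',N)
print('LP',LP,'pregrasp',LP+.13*n,cmd(LP+.13*n,Rt),bot.get_obs()['tcp_rot'])
print(Rz.T@(N-[x,y,0]))
E
```

```text
N [ 0.55782614 -0.05772768  0.135     ] [ 0.5527034  -0.05772975  0.135     ]
LP [0.5436724  0.06437181 0.19656929] pregrasp [0.4795267  0.05386804 0.30914929] (array([-126.83,  -15.69,   33.98]), array([ 0.1111,  0.0293, -0.3072])) [-128.95940726   89.99754582  109.89923214]
[ 0.01880648 -0.19117972  0.135     ]
```

```bash
python3 -m handwheel '[[-9.1,-1.1,2.4,0.008,0.002,-0.022,-0.3],[-18.1,-2.2,4.9,0.016,0.004,-0.044,-0.3],[-27.2,-3.4,7.3,0.024,0.006,-0.066,-0.3],[-36.2,-4.5,9.7,0.032,0.008,-0.088,-0.3],[-45.3,-5.6,12.1,0.04,0.010,-0.110,-0.3],[-54.4,-6.7,14.6,0.048,0.012,-0.132,-0.3],[-63.4,-7.8,17,0.056,0.014,-0.154,-0.3],[-72.5,-9,19.4,0.064,0.016,-0.176,-0.3],[-81.5,-10.1,21.8,0.072,0.018,-0.198,-0.3],[-90.6,-11.2,24.3,0.08,0.021,-0.22,-0.3],[-99.7,-12.3,26.7,0.088,0.023,-0.242,-0.3],[-108.7,-13.4,29.1,0.096,0.025,-0.264,-0.3],[-117.8,-14.6,31.6,0.104,0.027,-0.286,-0.3],[-126.83,-15.69,33.98,0.1111,0.0293,-0.3072,-0.3],[-126.83,-15.69,33.98,0.1111,0.0293,-0.3072,-0.3],[-126.83,-15.69,33.98,0.1111,0.0293,-0.3072,-0.3]]'
python3 - <<'E'
from plan import *
o=bot.get_obs();print(o['q'].round(1),o['ee_pos'],cmd(LP+.03*n,Rt))
p=bot.camera('top');q=bot.camera('side')
f=p['frame'][130:280,220:400,::-1];cv2.imwrite('pics/a1.png',cv2.resize(f,None,fx=4,fy=4,interpolation=2))
f=q['frame'][110:250,230:380,::-1];cv2.imwrite('pics/a2.png',cv2.resize(f,None,fx=4,fy=4,interpolation=2))
E
```

```text
time: 9.88
ee_pos: [0.4792, 0.0534, 0.3095]
tcp_rot: [0.1, 60.0, 9.2]
wrist_force: [0.5, 0.5, 0.5]
opening: 0.0553
[  5.3 -31.8 -19.2  72.6   1.9  -3.3] [0.47924036 0.05342725 0.30953119] (array([-0.19, -0.02,  0.06]), array([0.1005, 0.0005, 0.0002]))
```

View pics/a1.png

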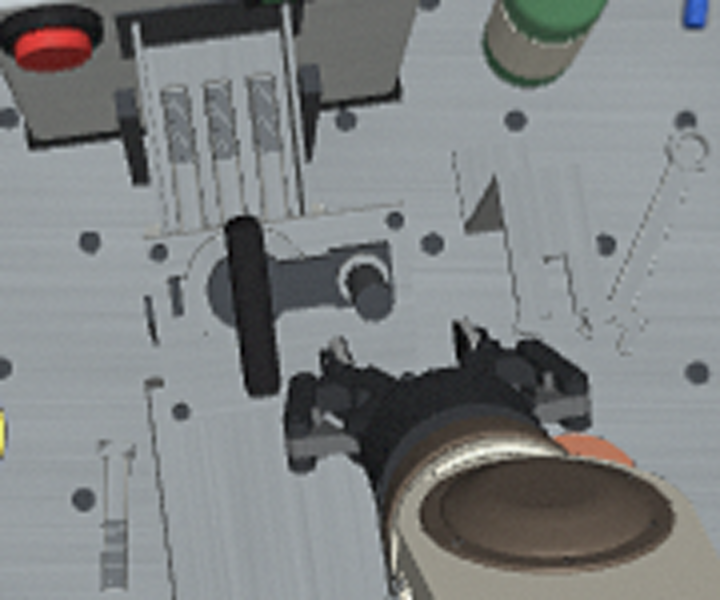

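View pics/a2.png

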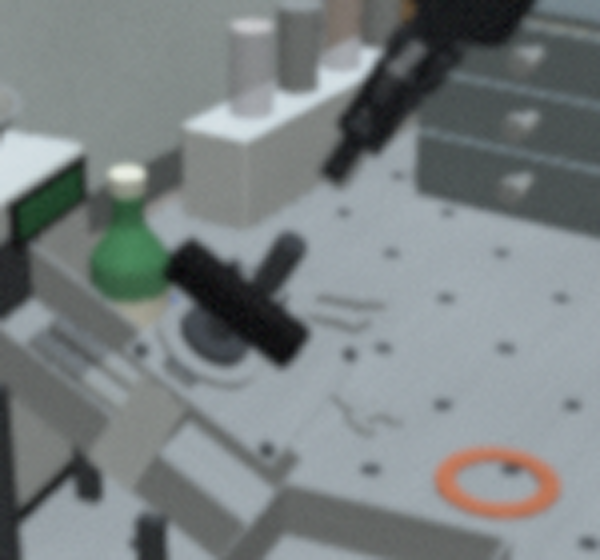

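```bash
python3 -m handwheel '[[0,0,0,0.03,0,0,-0.3],[0,0,0,0.055,0,0,-0.3],[0,0,0,0.075,0,0,-0.3],[0,0,0,0.09,0,0,-0.3],[0,0,0,0.1,0,0,-0.3],[0,0,0,0.1,0,0,-0.3]]' 40
python3 - <<'E'
from plan import *
o=bot.get_obs();print(cmd(LP+.03*n,Rt))
p=bot.camera('top');q=bot.camera('side')
f=p['frame'][130:280,220:400,::-1];cv2.imwrite('pics/b1.png',cv2.resize(f,None,fx=4,fy=4,interpolation=2))
f=q['frame'][110:250,230:380,::-1];cv2.imwrite('pics/b2.png',cv2.resize(f,None,fx=4,fy=4,interpolation=2))
E
```

```text
time: 10.72
ee_pos: [0.5288, 0.0618, 0.2222]
tcp_rot: [0.0, 60.0, 9.3]
wrist_force: [0.1, 0.4, 0.8]
opening: 0.0563
(array([-0.02, -0.05,  0.01]), array([-0.0003,  0.0001,  0.0002]))
```

View pics/b1.png

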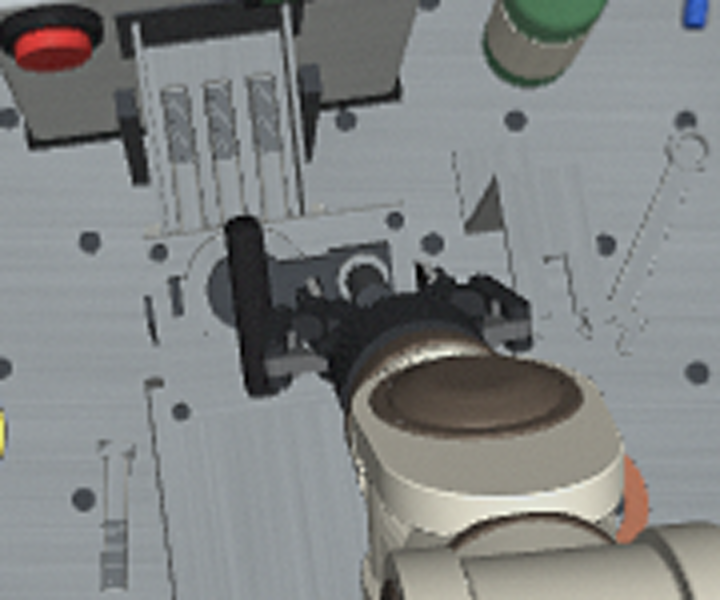

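View pics/b2.png

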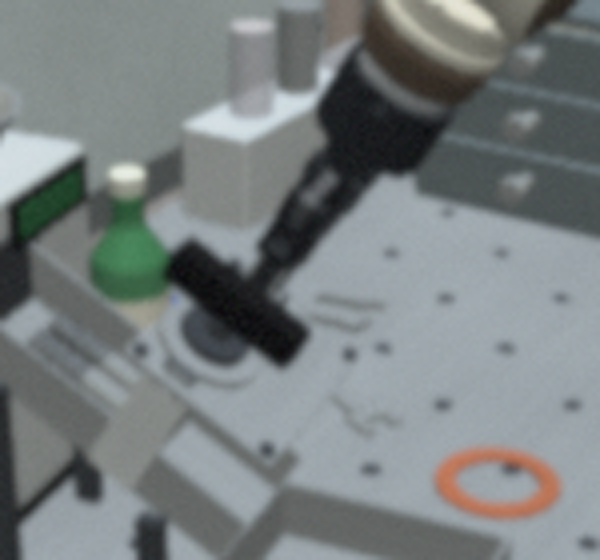

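```bash
python3 -m handwheel '[[0,0,0,0,0,0,1],[0,0,0,0,0,0,1],[0,0,0,0,0,0,1],[0,0,0,0,0,0,1],[0,0,0,0,0,0,1]]' 50
```

```text
time: 11.45
ee_pos: [0.5289, 0.0619, 0.2232]
tcp_rot: [-0.0, 60.0, 9.3]
wrist_force: [-5.0, -0.9, 5.8]
opening: 0.0208
```

```bash
python3 -m handwheel '[[0,0,0,-0.005,0,0,1],[0,0,0,-0.012,0,0,1],[0,0,0,-0.022,0,0,1],[0,0,0,-0.034,0,0,1],[0,0,0,-0.046,0,0,1],[0,0,0,-0.058,0,0,1],[0,0,0,-0.07,0,0,1],[0,0,0,-0.08,0,0,1],[0,0,0,-0.08,0,0,1]]' 50
python3 - <<'E'
from plan import *
p=bot.camera('top');q=bot.camera('side')
for s in (p,q): print([(px(r).round(1).tolist(),round(r['conf'],2)) for r in bot.tip_of('lock_pin',s)])
print(proj(p,LP+.08*n),proj(q,LP+.08*n))
f=p['frame'][130:280,220:400,::-1];cv2.imwrite('pics/c1.png',cv2.resize(f,None,fx=4,fy=4,interpolation=2))
f=q['frame'][110:250,230:380,::-1];cv2.imwrite('pics/c2.png',cv2.resize(f,None,fx=4,fy=4,interpolation=2))
E
```

```text
time: 12.58
ee_pos: [0.4894, 0.0554, 0.2929]
tcp_rot: [-0.0, 59.9, 9.3]
wrist_force: [0.3, 0.1, -1.7]
opening: 0.0209
[([288.6, 168.8], 0.63), ([317.0, 208.1], 0.56)]
[([312.8, 159.5], 0.57)]
[316.03071036 209.89275837] [308.93694257 160.83148878]
```

View pics/c1.png

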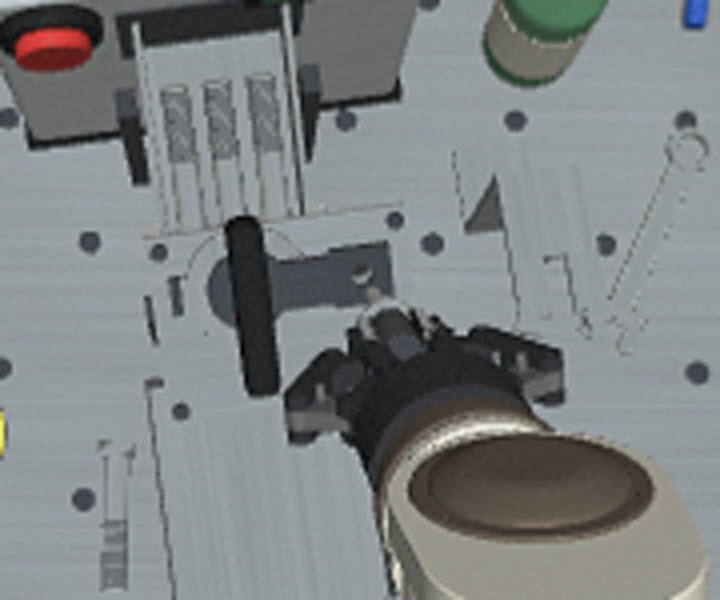

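View pics/c2.png

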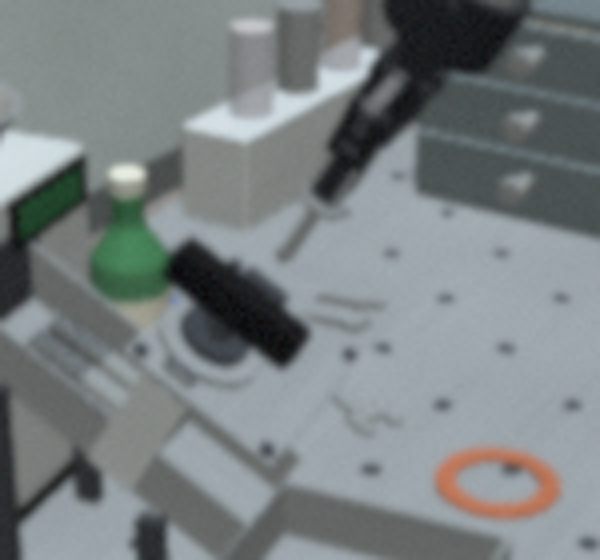

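```bash
python3 - <<'E'
from plan import *
N=np.load('N.npy')
S=N-.065*ex+[0,0,.035]
print(S,cmd(S+[0,0,.11],Rv))
E
```

```text
[ 0.49368044 -0.06823145  0.17      ] (array([-0.  , 29.95,  0.  ]), array([ 0.0019, -0.1227, -0.0193]))
```

```bash
python3 -m handwheel '[[0,0,0,0,-0.02,0,1],[0,0,0,0,-0.045,0,1],[0,7.5,0,0,-0.07,-0.005,1],[0,15,0,0,-0.095,-0.01,1],[0,22.5,0,0.001,-0.115,-0.015,1],[0,29.95,0,0.0019,-0.1227,-0.0193,1],[0,29.95,0,0.0019,-0.1227,-0.0193,1],[0,29.95,0,0.0019,-0.1227,-0.0193,1]]'
python3 - <<'E'
from plan import *
N=np.load('N.npy');S=N-.065*ex+[0,0,.035]
o=bot.get_obs();print(o['q'].round(1),cmd(S,Rv))
p=bot.camera('top');q=bot.camera('side')
T=np.array(o['ee_pos']);O=T-[0,0,.03]
print(proj(q,O),proj(q,O-[0,0,.051]))
for s in (p,q): print([(px(r).round(1).tolist(),round(r['conf'],2)) for r in bot.tip_of('lock_pin',s)])
f=q['frame'][120:220,290:400,::-1];f=cv2.resize(f,None,fx=6,fy=6,interpolation=2)
for X in(O,O-[0,0,.051]):
    u=(proj(q,X)-[290,120]+.5)*6;cv2.drawMarker(f,tuple(int(a) for a in u),(0,0,255),0,14,1)
cv2.imwrite('pics/d2.png',f)
f=p['frame'][130:280,280:420,::-1];cv2.imwrite('pics/d1.png',cv2.resize(f,None,fx=4,fy=4,interpolation=2))
E
```

```text
time: 13.78
ee_pos: [0.4938, -0.0679, 0.2805]
tcp_rot: [2.7, 89.8, 12.0]
wrist_force: [-0.3, -0.6, -1.2]
opening: 0.0211
[ -7.9  -1.5   6.9  98.2   0.1 -17.2] (array([ 0.01,  0.17, -0.01]), array([ 0.1105, -0.0003, -0.0005]))
[335.37149873 151.93673796] [334.3484414  168.75326726]
[([284.8, 198.9], 0.73), ([373.5, 212.2], 0.37), ([283.6, 205.6], 0.29)]
[([335.8, 150.7], 0.47)]
```

View pics/d1.png

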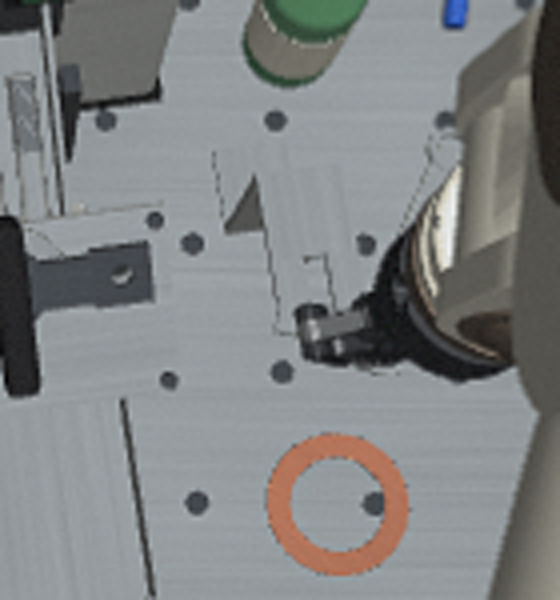

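View pics/d2.png

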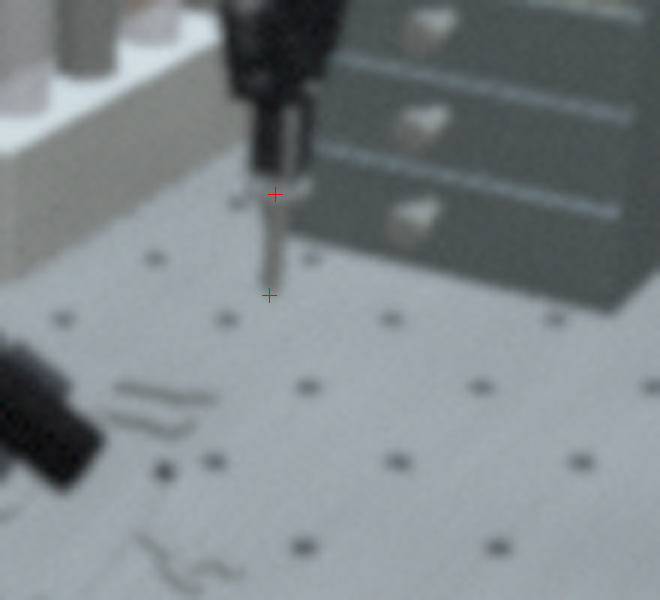

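```bash
python3 -m handwheel '[[0,0.15,0,0.04,0,0,1],[0,0.15,0,0.075,0,0,1],[0,0.15,0,0.1,0,0,1],[0,0.15,0,0.108,0,0,1],[0,0.15,0,0.108,0,0,1]]'
python3 - <<'E'
from plan import *
N=np.load('N.npy')
o=bot.get_obs();print(o['q'].round(1),cmd(N+[0,0,.028],Rv))
p=bot.camera('top');q=bot.camera('side')
O=np.array(o['ee_pos'])-[0,0,.028]
f=q['frame'][140:240,270:380,::-1];f=cv2.resize(f,None,fx=6,fy=6,interpolation=2)
for X in(O,O-[0,0,.051],N,N-.037*ex):
    u=(proj(q,X)-[270,140]+.5)*6;cv2.drawMarker(f,tuple(int(a) for a in u),(0,0,255),0,14,1)
cv2.imwrite('pics/e2.png',f)
f=p['frame'][180:240,320:400,::-1];f=cv2.resize(f,None,fx=8,fy=8,interpolation=2)
for X in(O,O-[0,0,.051],N,N-.037*ex):
    u=(proj(p,X)-[320,180]+.5)*8;cv2.drawMarker(f,tuple(int(a) for a in u),(0,0,255),0,14,1)
cv2.imwrite('pics/e1.png',f)
E
```

```text
time: 14.6
ee_pos: [0.4937, -0.0681, 0.1733]
tcp_rot: [-154.5, 90.0, -145.2]
wrist_force: [0.6, 0.2, -1.6]
opening: 0.0211
[ -7.8  -2.9  -6.5  86.5  -0.  -17.1] (array([ 0.01, -0.04,  0.02]), array([ 0.0103, -0.0001,  0.065 ]))
```

View pics/e1.png

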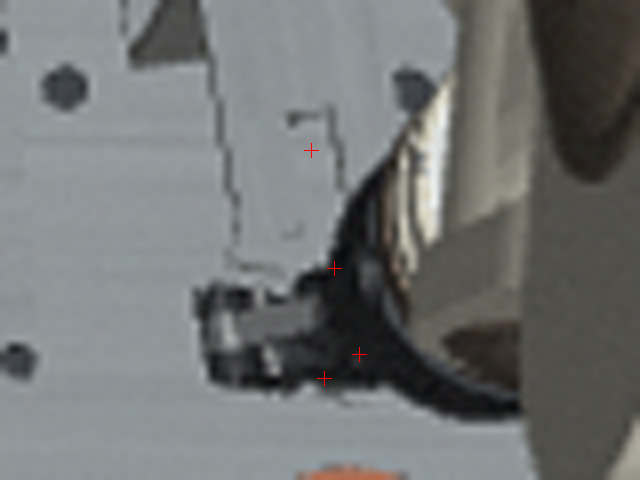

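View pics/e2.png

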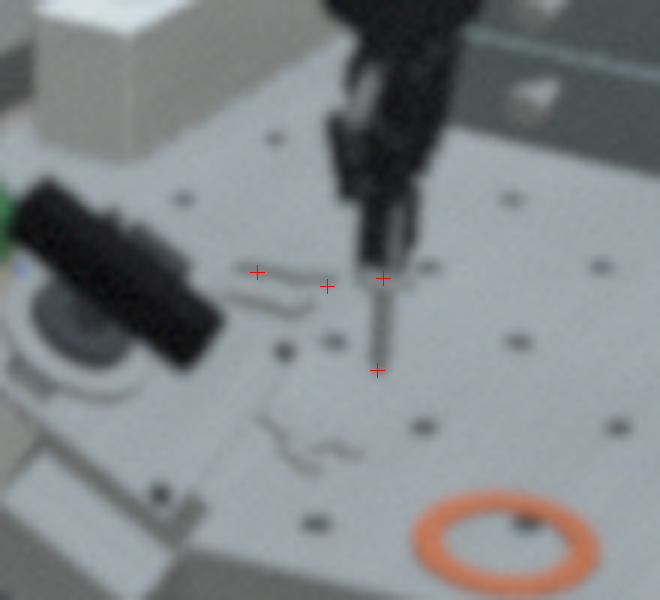

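```bash
python3 -m handwheel '[[0,0,0,0,0,0.01,1],[0,0,0,0,0,0.018,1],[0,0,0,0,0,0.026,1],[0,0,0,0,0,0.034,1],[0,0,0,0,0,0.040,1],[0,0,0,0,0,0.040,1]]'
```

```text
time: 15.45
ee_pos: [0.5335, -0.0617, 0.1723]
tcp_rot: [178.7, 89.9, -172.0]
wrist_force: [0.2, 0.5, -1.2]
opening: 0.0208
```

```bash
python3 -m handwheel '[[0,0,0,0,0,0.007,1],[0,0,0,0,0,0.014,1],[0,0,0,0,0,0.020,1],[0,0,0,0,0,0.025,1],[0,0,0,0,0,0.025,1],[0,0,0,0,0,0.025,1]]'
python3 - <<'E'
from plan import *
N=np.load('N.npy')
o=bot.get_obs();print(o['q'].round(1),cmd(N+[0,0,.028],Rv))
q=bot.camera('side');p=bot.camera('top')
O=np.array(o['ee_pos'])-[0,0,.028]
f=q['frame'][140:240,270:380,::-1];f=cv2.resize(f,None,fx=6,fy=6,interpolation=2)
cv2.imwrite('pics/f2.png',f)
f=p['frame'][180:240,320:400,::-1];f=cv2.resize(f,None,fx=8,fy=8,interpolation=2)
cv2.imwrite('pics/f1.png',f)
E
```

```text
time: 16.2
ee_pos: [0.5578, -0.0577, 0.1724]
tcp_rot: [179.2, 89.9, -171.5]
wrist_force: [0.0, 0.6, -1.8]
opening: 0.0208
[ -5.9   5.7   2.2  86.6  -0.  -15.2] (array([-0.  , -0.11, -0.  ]), array([ 0.0094, -0.    ,  0.    ]))
```

View pics/f1.png

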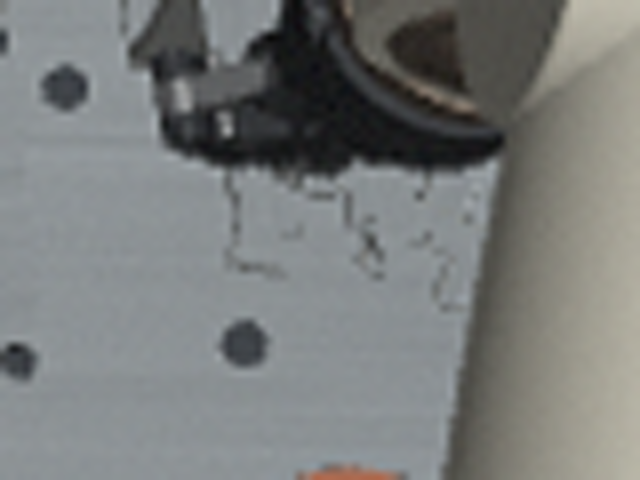

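View pics/f2.png

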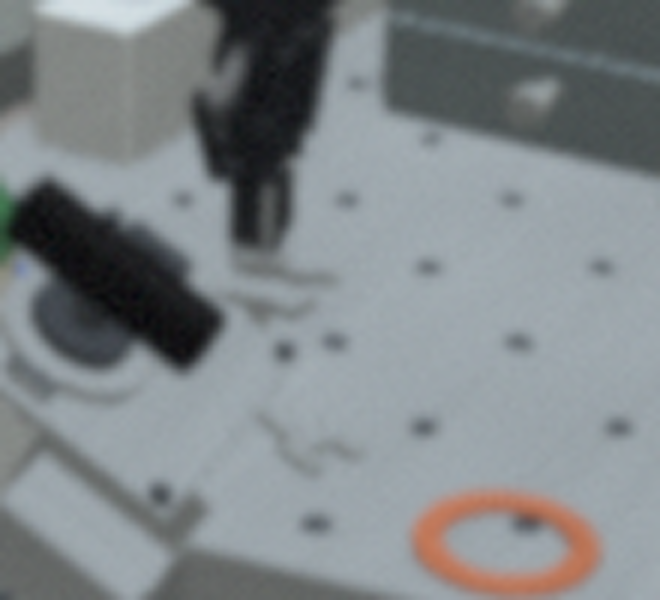

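```bash
python3 -m handwheel '[[0,0,0,0.003,0,0,1],[0,0,0,0.006,0,0,1],[0,0,0,0.008,0,0,1],[0,0,0,0.008,0,0,1]]'
```

```text
time: 16.8
ee_pos: [0.5578, -0.0577, 0.1642]
tcp_rot: [178.5, 89.9, -172.2]
wrist_force: [-0.5, 0.7, -2.0]
opening: 0.0206
```

```bash
python3 -m handwheel '[[0,0,0,0.001,0,0,1],[0,0,0,0.0015,0,0,1],[0,0,0,0.0015,0,0,1]]'
```

```text
time: 17.18
ee_pos: [0.558, -0.0577, 0.1638]
tcp_rot: [-162.7, 89.9, -153.4]
wrist_force: [-2.7, -0.4, 4.0]
opening: 0.0207
```

```bash
python3 -m handwheel '[[0,0,0,0,0,0,0.3],[0,0,0,0,0,0,-0.1],[0,0,0,0,0,0,-0.3],[0,0,0,0,0,0,-0.3]]' 40
python3 -m handwheel '[[0,0,0,-0.02,0,0,-0.3],[0,0,0,-0.05,0,0,-0.3],[0,0,0,-0.1,0,0,-0.3],[0,0,0,-0.15,0,0,-0.3],[0,0,0,-0.15,0.01,-0.05,-0.3],[0,0,0,-0.15,0.02,-0.1,-0.3],[0,0,0,-0.15,0.02,-0.1,-0.3]]'
python3 - <<'E'
from plan import *
N=np.load('N.npy')
o=bot.get_obs();print(o['q'].round(1),cmd(GG+.10*n,Rt))
q=bot.camera('side');p=bot.camera('top')
a=bot.tip_of('lock_pin',p);b=bot.tip_of('lock_pin',q)
for s in (a,b): print([(px(r).round(1).tolist(),round(r['conf'],2)) for r in s])
print(proj(p,N),proj(q,N))
if a and b: print(tri(p,px(a[0]),q,px(b[0])),N)
f=q['frame'][140:240,270:380,::-1];f=cv2.resize(f,None,fx=6,fy=6,interpolation=2)
cv2.imwrite('pics/g2.png',f)
f=p['frame'][160:240,250:380,::-1];f=cv2.resize(f,None,fx=6,fy=6,interpolation=2)
cv2.imwrite('pics/g1.png',f)
E
```

```text
time: 17.68
ee_pos: [0.5579, -0.0577, 0.1628]
tcp_rot: [-179.0, 89.9, -169.7]
wrist_force: [-0.5, 0.1, -0.1]
opening: 0.0556
time: 18.55
ee_pos: [0.4539, -0.054, 0.3144]
tcp_rot: [-90.7, 90.0, -81.4]
wrist_force: [0.6, -0.5, 0.5]
opening: 0.0554
[ -6.8  -5.7   6.7 102.4  -0.  -16. ] (array([-1.e-02, -3.e+01,  4.e-02]), array([0.0069, 0.1673, 0.0436]))
[([356.2, 200.8], 0.46)]
[([312.2, 186.3], 0.57)]
[358.4 198.3] [312.3737181  184.87517407]
(array([ 0.55319688, -0.051867  ,  0.13373796]), np.float64(0.002977118255106892)) [ 0.55782614 -0.05772768  0.135     ]
```

View pics/g1.png

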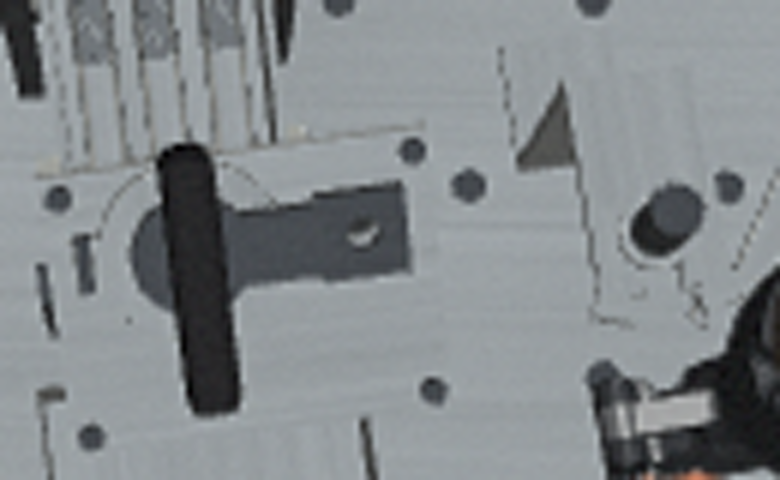

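View pics/g2.png

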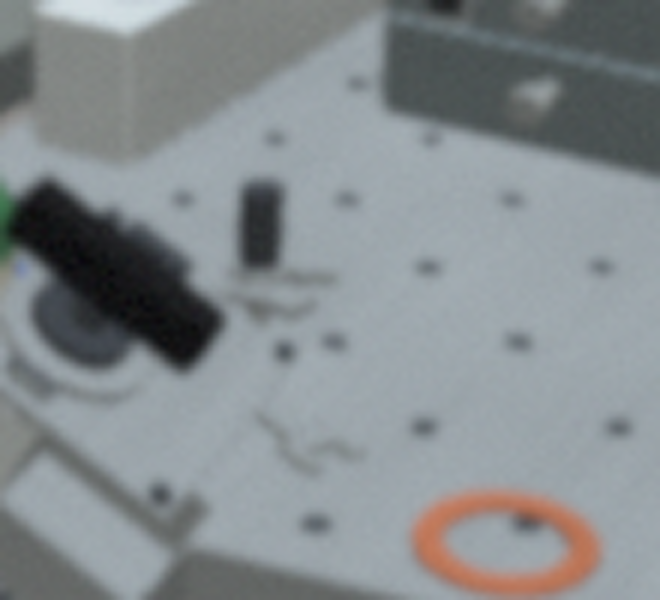

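```bash
python3 -m handwheel '[[0,-6,0,0,0.04,0.01,-0.3],[0,-12,0,0.001,0.08,0.02,-0.3],[0,-18,0,0.002,0.11,0.03,-0.3],[0,-24,0,0.004,0.14,0.04,-0.3],[0,-30,0,0.007,0.1673,0.0436,-0.3],[0,-30,0,0.007,0.1673,0.0436,-0.3],[0,-30,0,0.007,0.1673,0.0436,-0.3]]' 60
python3 - <<'E'
from plan import *
N=np.load('N.npy')
o=bot.get_obs();print(o['q'].round(1),cmd(GG,Rt))
p=bot.camera('top');print(proj(p,N+[0,0,.047]))
f=p['frame'][150:270,220:370,::-1];f=cv2.resize(f,None,fx=5,fy=5,interpolation=2)
for X in(GG,GG+.014*n): 
    u=(proj(p,X)-[220,150]+.5)*5;cv2.drawMarker(f,tuple(int(a) for a in u),(0,0,255),0,14,1)
cv2.imwrite('pics/i1.png',f)
E
```

```text
time: 19.62
ee_pos: [0.4726, 0.1181, 0.3062]
tcp_rot: [-0.0, 60.2, 9.3]
wrist_force: [0.7, -0.1, 0.1]
opening: 0.0557
[ 15.8 -31.  -19.1  72.2  -3.2   5.6] (array([ 0.04, -0.17,  0.  ]), array([ 0.0977,  0.0005, -0.0013]))
[362.45250199 194.01194845]
```

View pics/i1.png

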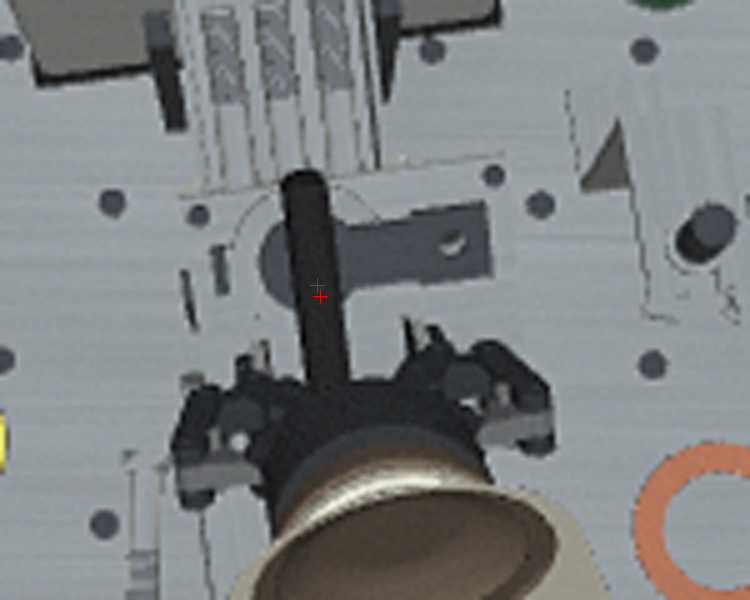

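```bash
python3 - <<'E'
from plan import *
p=bot.camera('top');q=bot.camera('side');s=Rt[:,2]
for h in(0,.0055,.014): print(h,proj(p,A+h*n))
print('lowend',[proj(p,GG+.014*n-.05*s+k*.01*ey) for k in(-1,0,1)],'upend bottom',proj(p,GG-.018*n+.05*s),proj(p,GG+.014*n+.05*s))
print('side low end',[proj(q,GG+.014*n-.05*s-k*.01*ey) for k in (-1,1)],[proj(q,GG-.018*n-.05*s+.01*ey)])
print('side up end',[proj(q,GG+.014*n+.05*s-.01*ey)],[proj(q,GG-.018*n+.05*s+.01*ey)])
print(s)
E
```

```text
0 [281.44496024 200.84788175]
0.0055 [281.64757615 201.58167769]
0.014 [281.96531836 202.73240287]
lowend [array([291.01670609, 229.08496262]), array([286.56353066, 229.77820159]), array([282.10874153, 230.47183525])] upend bottom [279.37080397 182.89525973] [280.56552856 186.84859451]
side low end [array([306.19325578, 195.36663513]), array([309.21915504, 191.93608415])] [array([299.97917488, 203.95134163])]
side up end [array([277.54654   , 167.60279336])] [array([268.48514659, 179.62124467])]
[0.85461809 0.13994253 0.5       ]
```

```bash
python3 -m handwheel '[[0,-0.15,0,0.03,0.001,-0.001,-0.3],[0,-0.15,0,0.055,0.001,-0.001,-0.3],[0,-0.15,0,0.075,0.001,-0.001,-0.3],[0,-0.15,0,0.09,0.001,-0.001,-0.3],[0,-0.15,0,0.098,0.001,-0.001,-0.3],[0,-0.15,0,0.098,0.001,-0.001,-0.3]]' 60
python3 - <<'E'
from plan import *
o=bot.get_obs();print(o['q'].round(1),cmd(GG,Rt))
p=bot.camera('top');q=bot.camera('side')
f=p['frame'][150:270,220:370,::-1];cv2.imwrite('pics/j1.png',cv2.resize(f,None,fx=5,fy=5,interpolation=2))
f=q['frame'][120:230,230:350,::-1];cv2.imwrite('pics/j2.png',cv2.resize(f,None,fx=5,fy=5,interpolation=2))
E
```

```text
time: 20.52
ee_pos: [0.5195, 0.1266, 0.2203]
tcp_rot: [-0.0, 60.0, 9.3]
wrist_force: [-0.5, -0.2, 0.0]
opening: 0.0556
[ 15.2 -26.6 -26.2  60.6  -2.9   5.1] (array([-0.01,  0.  ,  0.01]), array([-0.0005, -0.0004,  0.0001]))
```

View pics/j1.png

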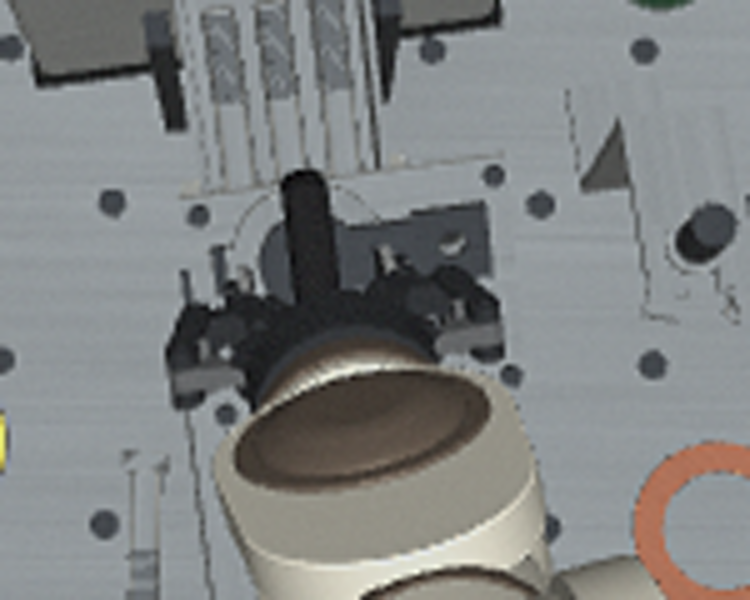

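View pics/j2.png

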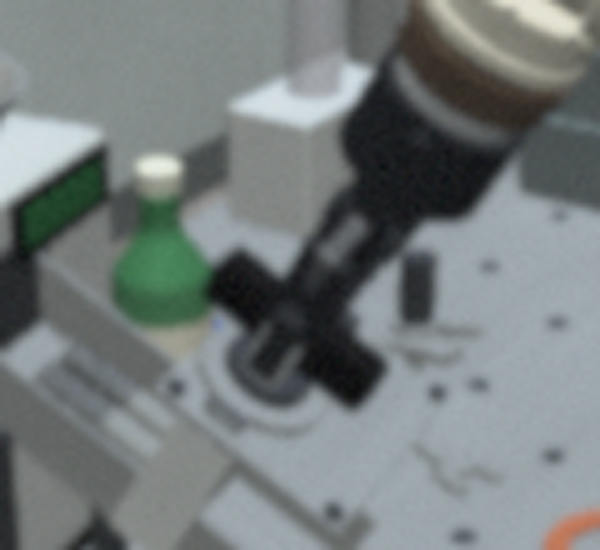

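```bash
python3 -m handwheel '[[0,0,0,0,0,0,1],[0,0,0,0,0,0,1],[0,0,0,0,0,0,1],[0,0,0,0,0,0,1],[0,0,0,0,0,0,1]]' 60
python3 -c "
from plan import *
o=bot.get_obs();print(o['torque'],o['torque']@n,cmd(GG,Rt),o['joint_efforts'].round(2))"
```

```text
time: 21.25
ee_pos: [0.5193, 0.1271, 0.2213]
tcp_rot: [0.1, 59.9, 9.4]
wrist_force: [-5.4, 2.3, 4.6]
opening: 0.0192
[ 0.28712916  0.84124294 -0.3815615 ] -0.5400808976926049 (array([-0.01,  0.09, -0.03]), array([ 0.0004, -0.0008, -0.0003])) [ -1.27 -21.38  50.7   -6.13  -0.58  -0.54]
```

```bash
cat > t.py <<'E'
from plan import *
o=bot.get_obs();R=Ro.from_euler('xyz',o['tcp_rot'],degrees=True).as_matrix()
rel=Ro.from_matrix(Rt.T@R).as_rotvec(degrees=True)
print('ang',rel.round(2),'tq_x',round(-o['torque']@n,3),'J6eff',o['joint_efforts'][5].round(3),'q6',o['q'][5].round(2),'F',(Rt.T@o['wrist_force']).round(1),'dp',(1e3*Rt.T@(o['ee_pos']-GG)).round(1),'t',o['time'])
E
python3 -m handwheel '[[5,0,0,0,0,0,1],[10,0,0,0,0,0,1],[10,0,0,0,0,0,1]]'; python3 t.py
python3 -m handwheel '[[8,0,0,0,0,0,1],[16,0,0,0,0,0,1],[24,0,0,0,0,0,1],[30,0,0,0,0,0,1],[35,0,0,0,0,0,1],[35,0,0,0,0,0,1]]'; python3 t.py
```

```text
time: 21.62
ee_pos: [0.5194, 0.1273, 0.2214]
tcp_rot: [10.1, 59.9, 9.4]
wrist_force: [-4.6, 3.6, 4.2]
opening: 0.0195
ang [10.01 -0.1   0.06] tq_x -0.322 J6eff 0.878 q6 15.13 F [-5.6  4.3 -1.3] dp [-0.4  1.   0.4] t 21.625
time: 22.38
ee_pos: [0.5196, 0.128, 0.2216]
tcp_rot: [45.2, 59.9, 9.6]
wrist_force: [-2.6, 8.4, 3.2]
opening: 0.0193
ang [44.97 -0.08  0.19] tq_x -0.51 J6eff 1.074 q6 50.12 F [-3.3  8.7  0.6] dp [-0.4  1.7  0.8] t 22.375
```

```bash
python3 -m handwheel '[[4,0,0,0,0.0005,-0.0005,1],[7,0,0,0,0.0005,-0.0005,1],[9,0,0,0,0.0005,-0.0005,1],[9,0,0,0,0.0005,-0.0005,1]]'; python3 t.py
python3 -m handwheel '[[2,0,0,0,0,0,1],[2,0,0,0,0,0,1]]'; python3 t.py
```

```text
time: 22.88
ee_pos: [0.5196, 0.1283, 0.2216]
tcp_rot: [54.1, 59.8, 9.5]
wrist_force: [-0.6, 4.8, 3.1]
opening: 0.0191
ang [53.94 -0.11  0.15] tq_x -0.547 J6eff 0.767 q6 59.16 F [-2.6  4.9  1.7] dp [-0.4  2.   0.9] t 22.875
time: 23.12
ee_pos: [0.5196, 0.1283, 0.2216]
tcp_rot: [56.1, 59.8, 9.5]
wrist_force: [-0.8, 6.2, 3.2]
opening: 0.0189
ang [55.94 -0.11  0.16] tq_x -0.609 J6eff 0.765 q6 61.16 F [-2.7  6.3  1.8] dp [-0.4  2.   0.9] t 23.125
```

```bash
python3 -m handwheel '[[2,0,0,0,0,0,1],[2,0,0,0,0,0,1]]'>/dev/null; python3 t.py
```

```text
ang [57.94 -0.11  0.16] tq_x -0.569 J6eff 0.775 q6 63.16 F [-2.4  5.3  2.4] dp [-0.4  2.   1. ] t 23.375
```

```bash
python3 -m handwheel '[[2,0,0,0,0,0,1],[2,0,0,0,0,0,1]]'>/dev/null; python3 t.py
```

```text
ang [59.94 -0.11  0.17] tq_x -0.575 J6eff 0.785 q6 65.16 F [-2.4  6.1  1.8] dp [-0.4  2.   1. ] t 23.625
```

```bash
python3 -m handwheel '[[1.5,0,0,0,0,0,1],[1.5,0,0,0,0,0,1]]'>/dev/null; python3 t.py
```

```text
ang [61.43 -0.11  0.18] tq_x -0.588 J6eff 0.737 q6 66.65 F [-2.3  5.7  2.6] dp [-0.4  2.   1.1] t 23.875
```

```bash
python3 -m handwheel '[[1.5,0,0,0,0,0,1],[1.5,0,0,0,0,0,1]]'>/dev/null; python3 t.py
```

```text
ang [62.93 -0.11  0.18] tq_x -0.573 J6eff 0.744 q6 68.15 F [-1.7  6.8  2.7] dp [-0.4  2.1  1.1] t 24.125
```

```bash
python3 -m handwheel '[[1,0,0,0,0,0,1],[1,0,0,0,0,0,1]]'>/dev/null; python3 t.py
```

```text
ang [63.92 -0.11  0.19] tq_x -0.591 J6eff 0.694 q6 69.14 F [-1.4  6.   3.5] dp [-0.4  2.1  1.1] t 24.375
```

```bash
python3 -m handwheel '[[1.5,0,0,0,0,0,1],[1.5,0,0,0,0,0,1]]'>/dev/null; python3 t.py
```

```text
ang [65.43 -0.11  0.19] tq_x -0.616 J6eff 0.756 q6 70.65 F [-0.9  6.5  2. ] dp [-0.4  2.1  1.2] t 24.625
```

```bash
python3 -m handwheel '[[1.5,0,0,0,0,0,1],[1.5,0,0,0,0,0,1]]'>/dev/null; python3 t.py
```

```text
ang [66.93 -0.11  0.2 ] tq_x -0.627 J6eff 0.764 q6 72.15 F [-1.3  7.7  3. ] dp [-0.4  2.1  1.2] t 24.875
```

```bash
python3 -m handwheel '[[1.2,0,0,0,0,0,1],[1.2,0,0,0,0,0,1]]'>/dev/null; python3 t.py
```

```text
ang [68.12 -0.11  0.2 ] tq_x -0.53 J6eff 0.737 q6 73.34 F [-1.4  6.2  2.9] dp [-0.4  2.1  1.2] t 25.125
```

```bash
python3 -m handwheel '[[1.5,0,0,0,0,0,1],[1.5,0,0,0,0,0,1]]'>/dev/null; python3 t.py
```

```text
ang [69.62 -0.11  0.21] tq_x -0.604 J6eff 0.777 q6 74.85 F [-0.6  6.   3.9] dp [-0.4  2.1  1.2] t 25.375
```

```bash
python3 -m handwheel '[[1.3,0,0,0,0,0,1],[1.3,0,0,0,0,0,1]]'>/dev/null; python3 t.py
```

```text
ang [70.92 -0.11  0.21] tq_x -0.641 J6eff 0.761 q6 76.15 F [-0.8  5.8  2.6] dp [-0.4  2.1  1.3] t 25.625
```

```bash
python3 -m handwheel '[[1.3,0,0,0,0,0,1],[1.3,0,0,0,0,0,1]]'>/dev/null; python3 t.py
```

```text
ang [72.22 -0.11  0.22] tq_x -0.613 J6eff 0.768 q6 77.45 F [-1.5  5.9  4.6] dp [-0.4  2.1  1.3] t 25.875
```

```bash
python3 -m handwheel '[[1.2,0,0,0,0,0,1],[1.2,0,0,0,0,0,1]]'>/dev/null; python3 t.py
```

```text
ang [73.42 -0.11  0.23] tq_x -0.623 J6eff 0.763 q6 78.65 F [-0.2  6.5  3.3] dp [-0.4  2.1  1.4] t 26.125
```

```bash
python3 -m handwheel '[[1.2,0,0,0,0,0,1],[1.2,0,0,0,0,0,1]]'>/dev/null; python3 t.py
python3 - <<'E'
from plan import *
p=bot.camera('top');q=bot.camera('side')
f=p['frame'][130:270,220:370,::-1];cv2.imwrite('pics/k1.png',cv2.resize(f,None,fx=4,fy=4,interpolation=2))
f=q['frame'][150:290,230:370,::-1];cv2.imwrite('pics/k2.png',cv2.resize(f,None,fx=4,fy=4,interpolation=2))
E
```

```text
ang [74.62 -0.11  0.23] tq_x -0.67 J6eff 0.769 q6 79.84 F [-0.5  8.   4.4] dp [-0.4  2.1  1.4] t 26.375
```

View pics/k1.png

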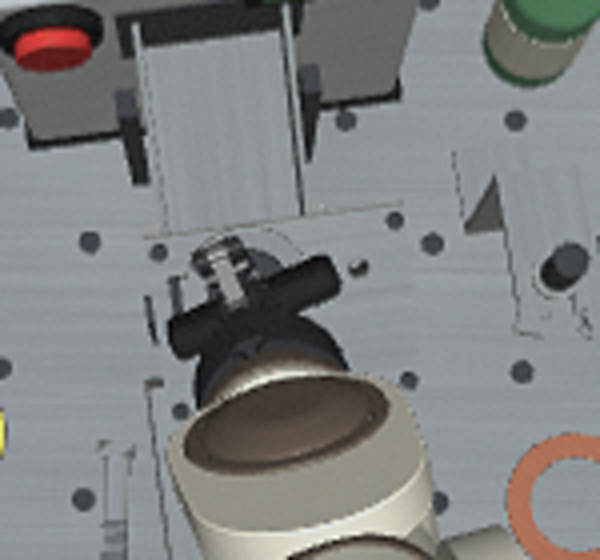

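View pics/k2.png

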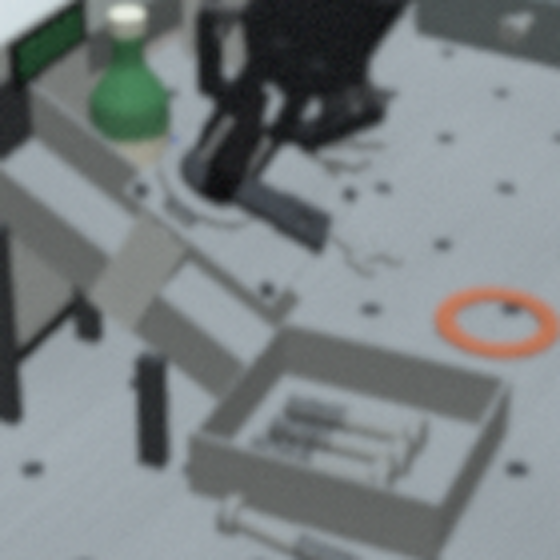

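```bash
python3 -m handwheel '[[1,0,0,0,0,0,1],[1,0,0,0,0,0,1]]'>/dev/null; python3 t.py
```

```text
ang [75.61 -0.11  0.23] tq_x -0.609 J6eff 0.751 q6 80.84 F [-0.5  7.5  4.4] dp [-0.4  2.2  1.4] t 26.725
```

```bash
python3 -m handwheel '[[1,0,0,0,0,0,1],[1,0,0,0,0,0,1]]'>/dev/null; python3 t.py
```

```text
ang [76.61 -0.12  0.23] tq_x -0.786 J6eff 0.855 q6 81.83 F [0.2 7.1 3.9] dp [-0.4  2.1  1.4] t 26.975
```

```bash
python3 -m handwheel '[[0,0,0,0,0,0,1],[0,0,0,0,0,0,1]]'>/dev/null; python3 t.py;python3 -m handwheel '[[0.4,0,0,0,0,0,1],[0.4,0,0,0,0,0,1]]'>/dev/null; python3 t.py
```

```text
ang [76.59 -0.12  0.23] tq_x -0.731 J6eff 0.743 q6 81.82 F [0.7 7.  3.7] dp [-0.4  2.1  1.4] t 27.225
ang [76.99 -0.11  0.23] tq_x -0.802 J6eff 0.863 q6 82.22 F [-0.   6.3  4.6] dp [-0.4  2.2  1.4] t 27.475
```

```bash
python3 -m handwheel '[[0.4,0,0,0,0,0,1],[0.4,0,0,0,0,0,1]]'>/dev/null; python3 t.py;python3 -m handwheel '[[0,0,0,0,0,0,1],[0,0,0,0,0,0,1]]'>/dev/null; python3 t.py
```

```text
ang [77.39 -0.12  0.24] tq_x -0.933 J6eff 0.945 q6 82.61 F [0.4 6.1 4.3] dp [-0.4  2.1  1.5] t 27.725
ang [77.38 -0.12  0.23] tq_x -0.914 J6eff 0.902 q6 82.61 F [0.2 6.6 4.6] dp [-0.4  2.1  1.4] t 27.975
```

```bash
python3 -m handwheel '[[0,0,0,0,0,0,1],[0,0,0,0,0,0,1],[0,0,0,0,0,0,1],[0,0,0,0,0,0,1],[0,0,0,0,0,0,1],[0,0,0,0,0,0,1]]'>/dev/null; python3 t.py
python3 - <<'E'
from plan import *
p=bot.camera('top');q=bot.camera('side')
for s in(p,q): print([(px(r).round(1).tolist(),round(r['conf'],2)) for r in bot.tip_of('ring_ear',s)][:2])
f=p['frame'][130:270,220:370,::-1];cv2.imwrite('pics/l1.png',cv2.resize(f,None,fx=4,fy=4,interpolation=2))
E
python3 -m handwheel '[[-7,0,0,0,0,0,1],[-16,0,0,0,0,0,1],[-25,0,0,0,0,0,1],[-34,0,0,0,0,0,1],[-43,0,0,0,0,0,1],[-52,0,0,0,0,0,1],[-60,0,0,0,0,0,1],[-66,0,0,0,0,0,1],[-70,0,0,0,0,0,1],[-70,0,0,0,0,0,1]]'; python3 t.py
```

```text
ang [77.38 -0.12  0.23] tq_x -0.906 J6eff 0.902 q6 82.6 F [0.6 6.5 4.4] dp [-0.4  2.1  1.4] t 28.725
[([268.0, 204.6], 0.68)]
[([276.4, 202.8], 0.68)]
time: 30.18
ee_pos: [0.5193, 0.1273, 0.2213]
tcp_rot: [7.4, 59.9, 9.2]
wrist_force: [-6.1, -1.4, 6.1]
opening: 0.0196
ang [ 7.48 -0.09 -0.04] tq_x -0.271 J6eff -0.24 q6 12.66 F [-8.4 -0.4 -2.3] dp [-0.4  1.   0.3] t 30.175
```

View pics/l1.png

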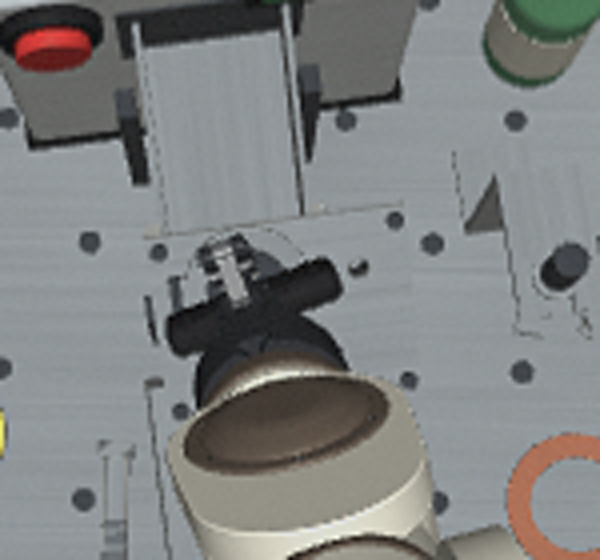

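```bash
python3 -m handwheel '[[-4,0,0,0,0,0,0.3],[-6,0,0,0,0,0,-0.2],[-6,0,0,0,0,0,-0.5],[-6,0,0,0,0,0,-0.5],[-6,0,0,0,0,0,-0.5]]'; python3 t.py
python3 -m handwheel '[[0,0,0,-0.03,0,0,-0.5],[0,0,0,-0.07,0,0,-0.5],[0,0,0,-0.12,0,0,-0.5],[0,0,0,-0.17,0,0,-0.5],[0,0,0,-0.17,-0.06,0,-0.5],[0,0,0,-0.17,-0.12,0,-0.5],[0,0,0,-0.17,-0.18,0,-0.5],[0,0,0,-0.17,-0.24,0,-0.5],[0,0,0,-0.17,-0.29,0,-0.5],[0,0,0,-0.17,-0.29,0,-0.5]]'
python3 - <<'E'
from plan import *
p=bot.camera('top');q=bot.camera('side')
f=p['frame'][130:280,220:400,::-1];cv2.imwrite('pics/m1.png',cv2.resize(f,None,fx=4,fy=4,interpolation=2))
f=q['frame'][140:290,230:380,::-1];cv2.imwrite('pics/m2.png',cv2.resize(f,None,fx=4,fy=4,interpolation=2))
E
```

```text
time: 30.8
ee_pos: [0.5193, 0.1275, 0.2206]
tcp_rot: [1.5, 60.0, 9.3]
wrist_force: [-0.4, -0.0, -0.8]
opening: 0.0638
ang [ 1.53 -0.04 -0.  ] tq_x 0.083 J6eff 0.014 q6 6.72 F [ 0.5  0.1 -0.8] dp [0.3 1.2 0. ] t 30.8
time: 32.05
ee_pos: [0.4757, -0.1767, 0.3626]
tcp_rot: [1.7, 60.1, 9.1]
wrist_force: [-0.3, 0.6, 0.4]
opening: 0.064
```

View pics/m1.png

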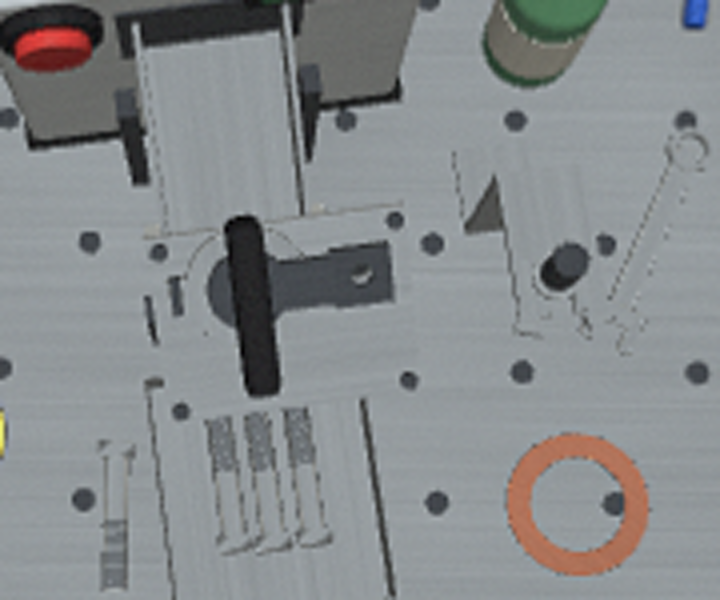

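View pics/m2.png

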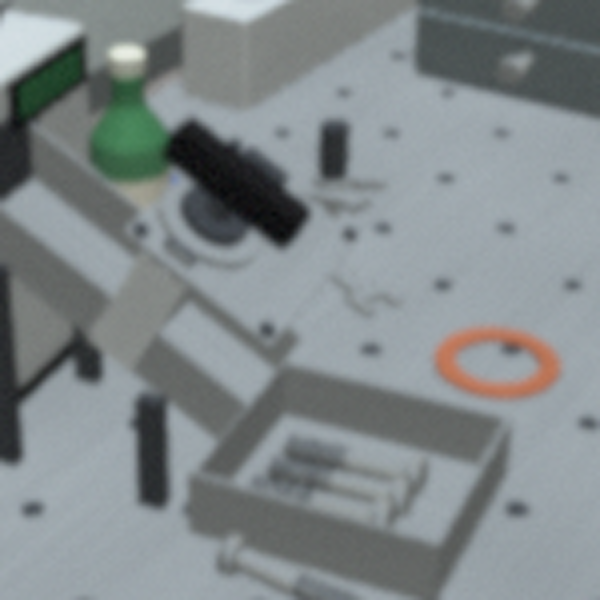

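```bash
python3 -c "
from workcell import bot
print(bot.job_done())"
```

```text
the job is handed in; nothing more can be done
None
```

I discharged the batch and handed the job in at about 32 s of the 72 s. `job_done` gave no verdict, so what follows is from my own checks.

- **Lock pin:** I drew it 80 mm along its bore, stood it upright, slid it into the notch from the tray end, lowered it until the wrist felt about 6 N, and let go. The last pictures show it standing upright in the notch. Its head sits about 1.5 px from where the model of a parked pin puts it. The network's position for its origin was about 7 mm off the notch point, but its two views missed each other by 3 mm, so I trusted the head position.
- **T-handle:** I turned it clockwise in small steps. The torque followed the spring until about 76° (1.33 rad), then rose to about 0.3 N m above it, below the 0.8 N m at which the ring slips. I held it there for about 1 s. The bolts were already in the tray by 75°.
- **Closing:** I turned the handle back still gripped to about 7°, because its bar would have struck the fingers if released at full turn, and let it spring shut from there.
- **Last pictures:**
  - All three bolts lie in the tray and the handle is back in its shut position.
  - The ring's ear looks unmoved. One network reading of the ear, taken while the fingers partly hid it, was about 6 px off.
  - The button and the shelf items in view look untouched, and the arm is clear of everything. I did not look at the elbow, flange cap and far items again at the end, but the arm never went near them.

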